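Set the vanity tray straight: nest the bowls, right the fallen bottles

ROBOT

A 7-joint arm with a two-finger parallel gripper is mounted at the origin on the work surface. World frame = base frame: x ahead of the robot, y to its left, z up, the work surface at z = 0. Lengths are in m, angles in degrees, forces in N, time in s.
With the tool pointing down it reaches from about 0.425 to 0.875 m from the base axis. Payload 4.7 kg.
Tool frame: the origin (TCP) lies at the centre of the arm's flange, where the gripper is bolted on; the fingertips stand 182 mm ahead of it and the grasp point (between the pads) lies 164 mm ahead of it (env.grip_depth is the distance from the TCP to the grasp point, in m); z points along the fingers, y is the line along which they close (so a half turn about z gives the same grasp; the last joint's range is limited). The gripper opens to 87 mm and grips with 3 to 60 N. Pads are 19 mm wide; open, the fingers measure 117 mm over their backs; the gripper's body (75 mm by 190 mm) begins 51 mm behind the grasp point.
Start: joints at [-67.89, 18.392, -4.016, 83.108, 1.295, 78.541, -3.26], TCP at [0.236, 0.606, 0.405] pointing down, gripper open.
Joint ranges: [-163.93, 163.93], [-17.29, 119.83], [-79.2, 71.16], [3.27, 140.29], [-89.18, 269.18], [5.43, 117.66], [-154.24, 154.24]. Speed limits (degrees/s): [147.25, 147.25, 180, 180, 180, 180, 180].

INTERFACE

Orientations are given as [roll, pitch, yaw] about the fixed x, y, z axes, in that order (R = Rz(yaw) Ry(pitch) Rx(roll)).
In Python, from cell import env gives the robot as it stands. The module is installed in compiled form; this text tells all that it offers.
- The arm moves only by the tool send_rows, never from a script. Its arguments are lists of equal length, an entry for each row: "xyz": the shift along the tool's x, y, z in m, a list of three; "rotation": the turn, a rotation vector about the tool's x, y, z in rad, a list of three; "jaw": the opening, from 0 (shut) to 1 (fully open). A call has 1 to 20 rows; each row shifts and turns the commanded pose from where the row before left it, along the tool's axes as they then stand; what a row does not reach is not made up. A row lasts 1/10 s, in which the tool goes at most 50 mm and 8.59 degrees, less where a joint would pass 70% of its speed; a pose out of reach is approached as far as the arm can. A call is refused whole if a number of a shift passes 0.05 or a number of a turn 0.15, either way. A call with a gripper value outside its range is refused whole. The fingers move at their own pace and stop on an object; "newtons" is the grip in N (left out, the last holds). Time passes only in rows, so rows that do not move let the fingers close. It gives the time, the measured TCP pose, the force, the opening and the grip force at its end, in the units of the state.
- env.get_obs(): the state, without advancing time (a new reading comes with each control period).
- env.read_camera(name): name is "scene" or "top" or "wrist"; returns a dict with "image" (420x560x3 uint8, blue, green, red), "fx", "fy", "cx", "cy" (pixels), "distortion" ([k1, k2, p1, p2, k3] as OpenCV has them; the pictures are not rectified), "R" (3x3) and "t" (3): a world point X has camera coordinates R X + t. Camera axes: x right, y down, z forward; pixel columns grow to the right and rows downward; lengths in m; the calibration is good to about 2 mm. A picture is of the moment at which its call begins. There is no depth.
- env.sign_off(): hands the job in; it is judged then, once.
The state is a dict: "time_s": time; "qpos": joint angles; "joint_velocities": joint speeds; "effort": joint torques, N m; "tool_pos": TCP position; "tool_rot": TCP orientation; "force": force on the tool from outside, world axes, zero at the start; "wrist_torque": the same for the moment, N m; "grip_width": finger opening in m; "grasp_force": force on a finger pad.
Only numpy, scipy, OpenCV 4.12 (cv2) and the standard library are available. Lean on these libraries where they do the work, as an engineer would, in place of code of your own. Each camera call takes 0.05 s, during which the arm holds its last target. There are 200 camera calls.

TASK

The organiser was spun too hard and swept the bottles off the marble tray; they lie on the glass, and the four brass bowls are scattered over the tray and beside it. Make room by nesting all four bowls one inside the other in order of size on the tray, and stand every fallen bottle upright on the tray beside them. Leave the palette, pencil, gua sha stone, hair slide and organiser as they are.

Things in the scene. Friction and masses are not known exactly. Their poses are not given: they have to be found in the camera images.
- tray: White marble vanity tray fixed on the glass, 210 (its x) by 350 (its y), 10 thick with a raised edge 6 wide that stands 4 above the floor. Origin: centre of its underside, on the glass; so the tray floor is at z = 10 mm and the space inside the edge is 198 by 338. z up.
- bowl_large: Largest of four footed brass bowls, loose (0.38 kg): rim 112 across, 46 high, foot 52 across, wall 3.5. Its flat inner floor is 12 above its underside. Origin: centre of its underside; z up through the mouth.
- bowl_medium: Middle brass bowl, loose (0.16 kg): rim 64 across, 40 high, upper wall straight from 22 up to the rim, foot 32 across, wall 3; inner floor 12 above its underside. Standing in the large bowl its rim is 6 above the large rim, and it has about 10 of play sideways. Origin: centre of its underside; z up.
- bowl_small: Small brass bowl, third in size, loose (0.08 kg): rim 42 across, 39 high, upper wall straight from 18 up to the rim, foot 22 across, wall 3; inner floor 12 above its underside. Standing in the medium bowl its rim is 11 above the medium rim, with about 6 of play sideways. Origin: centre of its underside; z up.
- bowl_tiny: Tiniest brass bowl, loose (0.04 kg), starting on the glass beside the tray: rim 28 across, 38 high, upper wall straight from 15 up to the rim, foot 16 across. Standing in the small bowl its rim is 11 above the small rim, with about 4 of play sideways. Origin: centre of its underside; z up.
- toner: Plain clear glass bottle of square section 42 x 42, amber contents, round aluminium cap 30 across; glass body from 0 to 82 along z, cap from 88 to 110; 110 tall, about 0.15 kg. May be absent (None from the start). Starts lying on a flat side, its cap roughly towards the robot. Origin: centre of its base; z runs from base to cap.
- perfume: Flat clear glass perfume bottle 32 (x) by 58 (y), amber contents, small black rectangular cap 22 x 30; glass body from 0 to 70 along z, narrow neck, cap from 74 to 98; 98 tall, about 0.17 kg. May be absent (None from the start). Starts lying on a flat side, its cap roughly towards the robot. Origin: centre of its base; z runs from base to cap.
- foundation: Slim square clear glass foundation bottle 34 x 34 filled with beige, black square cap 30 x 30; glass body from 0 to 66 along z, cap from 68 to 102; 102 tall, about 0.11 kg. May be absent (None from the start). Starts lying on a flat side, its cap roughly towards the robot. Origin: centre of its base; z runs from base to cap.
- lotion: White ceramic lotion bottle 38 (x) by 50 (y), round white cap 28 across; body from 0 to 88 along z, cap from 92 to 114; 114 tall, about 0.18 kg. May be absent (None from the start). Starts lying on a flat side, its cap roughly towards the robot. Origin: centre of its base; z runs from base to cap.
- palette: Bystander: slim silver eyeshadow palette, 75 (x) by 125 (y) by 10, loose. Origin: centre of its underside.
- pencil: Bystander: black kohl pencil 130 long along its x, 8 thick, loose. Origin: centre of its underside.
- gua_sha: Bystander: rose quartz gua sha stone about 50 (x) by 112 (y), 8 thick, loose. Origin: middle of its underside.
- hair_slide: Bystander: gold metal hair slide 16 (x) by 78 (y), 9 high, loose. Origin: centre of its underside.
- organiser_edge (a point): Bystander: a point on the rim (113 from the axis, 51 above the glass) of the clear acrylic make-up organiser, 230 across and about 280 high with its brushes, that turns freely on a ball-bearing base at the left.

How it is judged (in metres and radians):
At the end, for the whole second after the job is handed in: Large bowl on the tray floor, each smaller bowl standing on the inner floor of the next larger (height within 4 mm, sideways 14 mm, level to 0.1 rad). Each present bottle on its base on the tray floor. These centres within 90 mm in x, 160 mm in y of the tray's, tilt under 0.08 rad. All at rest (x of bowl_large in the frame of tray between -0.09 and 0.09 m and y of bowl_large in the frame of tray between -0.16 and 0.16 m and z of bowl_large in the frame of tray between 0.006 and 0.014 m and angle between each of bowl_large, toner, perfume, foundation, lotion's own z axis and vertical below 0.08 rad and z of bowl_medium in the frame of bowl_large between 0.008 and 0.016 m and horizontal distance between bowl_medium and bowl_large below 0.014 m and angle between each of bowl_medium, bowl_small, bowl_tiny's own z axis and vertical below 0.1 rad and z of bowl_small in the frame of bowl_medium between 0.008 and 0.016 m and horizontal distance between bowl_small and bowl_medium below 0.014 m and z of bowl_tiny in the frame of bowl_small between 0.008 and 0.016 m and horizontal distance between bowl_tiny and bowl_small below 0.014 m and x of toner in the frame of tray between -0.09 and 0.09 m and y of toner in the frame of tray between -0.16 and 0.16 m and z of toner in the frame of tray between 0.006 and 0.014 m and x of perfume in the frame of tray between -0.09 and 0.09 m and y of perfume in the frame of tray between -0.16 and 0.16 m and z of perfume in the frame of tray between 0.006 and 0.014 m and x of foundation in the frame of tray between -0.09 and 0.09 m and y of foundation in the frame of tray between -0.16 and 0.16 m and z of foundation in the frame of tray between 0.006 and 0.014 m and x of lotion in the frame of tray between -0.09 and 0.09 m and y of lotion in the frame of tray between -0.16 and 0.16 m and z of lotion in the frame of tray between 0.006 and 0.014 m and linear speed of each of toner, perfume, foundation, lotion, bowl_large, bowl_medium, bowl_small, bowl_tiny below 0.02 m/s and angular speed of each of toner, perfume, foundation, lotion, bowl_large, bowl_medium, bowl_small, bowl_tiny below 0.3 rad/s); the robot touches nothing.
It fails at once if the palette is shifted by more than 30 mm (distance of palette from where it was at the start of the episode above 0.03 m).
It fails at once if the pencil is shifted by more than 30 mm (distance of pencil from where it was at the start of the episode above 0.03 m).
It fails at once if the gua sha is shifted by more than 30 mm (distance of gua_sha from where it was at the start of the episode above 0.03 m).
It fails at once if the hair slide is shifted by more than 30 mm (distance of hair_slide from where it was at the start of the episode above 0.03 m).
It fails at once if the organiser is turned or shifted by more than 30 mm at its rim (distance of organiser_edge from where it was at the start of the episode above 0.03 m).
Of toner, perfume, foundation, lotion only 3 to 4 are there at a start; the rules pass over those that are not, and their reading is None.
At some moment in a run one of toner, perfume, foundation, lotion may be knocked a few centimetres aside while the robot is not near it.
It also fails if it takes over 210 s, if anything falls off the work surface, if the arm or the gripper's body presses on something with over 40 N, if the wrist force passes 120 N, or if a joint passes its speed limit or range.

## Working session

There is one attempt and no reset: what is moved stays moved. The work goes in short steps, Python scripts to look and compute and a tool call to move; the robot and the scene stay as the last step left them, time stands still between calls to the robot, and variables do not carry over. Pictures are saved under pics/ and viewed, at most 14 in all, crops included, and the job is handed in when it is done.

Besides the shell and the picture viewer there is one more tool, called as name(argument=value, ...), one argument or row to a line, values as JSON. send_rows: Moves the arm, as the interface text tells. Its arguments: {"type":"object","properties":{"xyz":{"type":"array"},"rotation":{"type":"array"},"jaw":{"type":"array"},"newtons":{"type":"number"}},"required":["xyz","rotation","jaw"]}

```bash
mkdir -p pics; cat > h.py <<'E'
import numpy as np, cv2
from cell import env
def pic(name,fn=None):
    c=env.read_camera(name)
    if fn: cv2.imwrite('pics/'+fn,c['image'])
    return c
def ray(c,uv,z):
    """world points at height z for pixels uv"""
    K=np.array([[c['fx'],0,c['cx']],[0,c['fy'],c['cy']],[0,0,1]])
    p=cv2.undistortPoints(np.array(uv,float).reshape(-1,1,2),K,np.array(c['distortion'],float)).reshape(-1,2)
    R=np.array(c['R']);t=np.array(c['t'])
    d=np.c_[p,np.ones(len(p))]@R; o=-R.T@t
    s=(np.broadcast_to(z,len(p))-o[2])/d[:,2]
    return o+s[:,None]*d
def proj(c,X):
    K=np.array([[c['fx'],0,c['cx']],[0,c['fy'],c['cy']],[0,0,1]])
    return cv2.projectPoints(np.array(X,float).reshape(-1,1,3),cv2.Rodrigues(np.array(c['R']))[0],np.array(c['t'],float),K,np.array(c['distortion'],float))[0].reshape(-1,2)
E
python3 - <<'E'
from h import *
import pickle
np.set_printoptions(precision=3,suppress=True)
for n in('scene','top'):
    c=pic(n)
    pickle.dump(c,open(n+'.pkl','wb'))
    cv2.imwrite(f'pics/{n}0.png',cv2.resize(c['image'],(800,600),interpolation=cv2.INTER_CUBIC))
    print(n,-np.array(c['R']).T@c['t'],c['fx'])
print(env.get_obs())
E
```

```text
scene [ 1.03  -0.294  0.884] 380.138944977677
top [0.502 0.084 1.2  ] 415.70851092159506
{'time_s': 0.1, 'qpos': array([-67.89 ,  18.436,  -4.015,  83.169,   1.296,  78.542,  -3.262]), 'joint_velocities': array([ 0.037, -0.09 , -0.05 , -0.339,  0.055,  0.057, -0.076]), 'effort': array([ -0.   , -49.257,  -0.406, -31.34 ,  -0.064,   0.04 ,   0.   ]), 'tool_pos': array([0.236, 0.605, 0.404]), 'tool_rot': array([-179.898,    0.007,  158.698]), 'force': array([ 0.168, -0.002,  0.064]), 'wrist_torque': array([-0.029,  0.023, -0.032]), 'grasp_force': 0.0, 'grip_width': 0.08695761837898827}
```

View pics/top0.png

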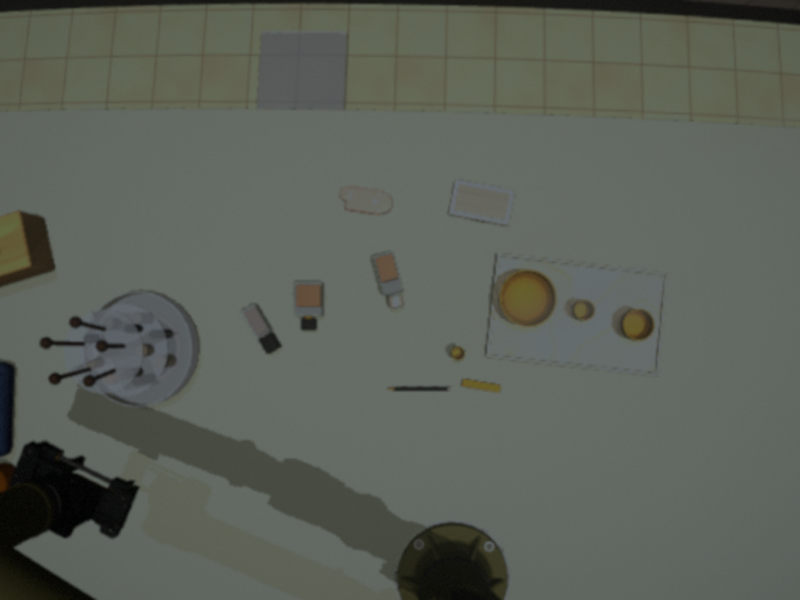

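View pics/scene0.png

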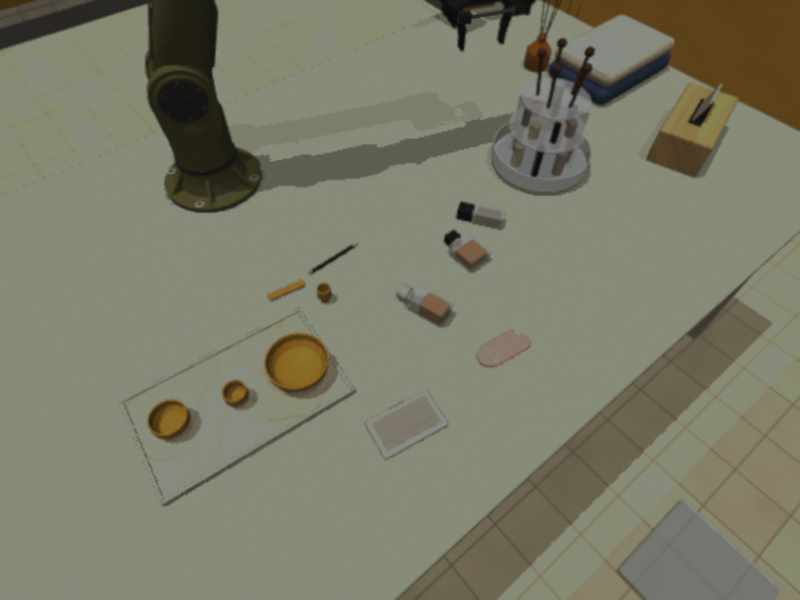

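The top picture (800x600) shows three bottles: foundation at about (262,328), perfume (309,305) and toner (388,280), with no lotion. The large bowl is at (527,297), small (581,309), medium (635,323) and tiny (456,352). The tray corners are near (495,254), (664,273), (656,374) and (486,356). The scene picture agrees. Next, an enlarged crop.

```bash
python3 - <<'E'
import pickle,cv2
c=pickle.load(open('top.pkl','rb'));i=c['image'][165:285,160:320]
cv2.imwrite('pics/c1.png',cv2.resize(cv2.convertScaleAbs(i,alpha=1.6),(800,600),interpolation=cv2.INTER_CUBIC))
i=c['image'][165:285,310:470]
cv2.imwrite('pics/c2.png',cv2.resize(cv2.convertScaleAbs(i,alpha=1.6),(800,600),interpolation=cv2.INTER_CUBIC))
E
```

```text
(no output)
```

View pics/c1.png

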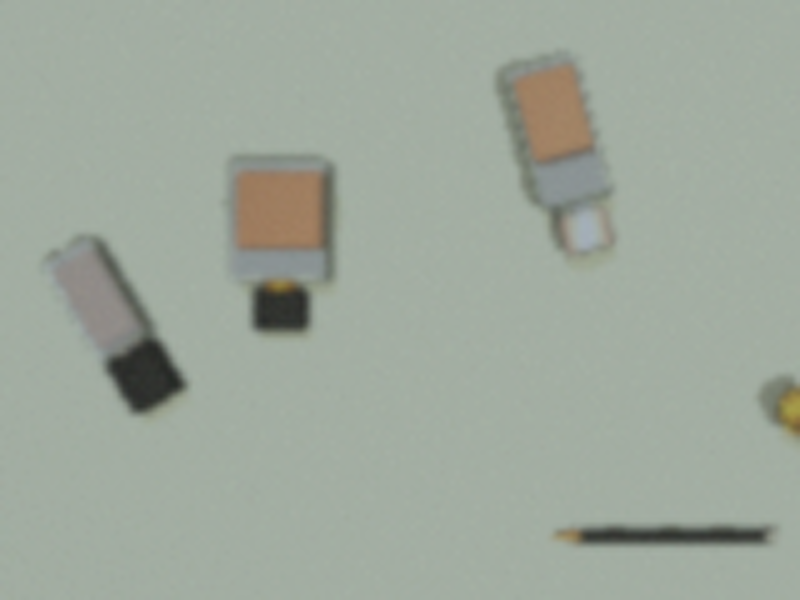

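View pics/c2.png

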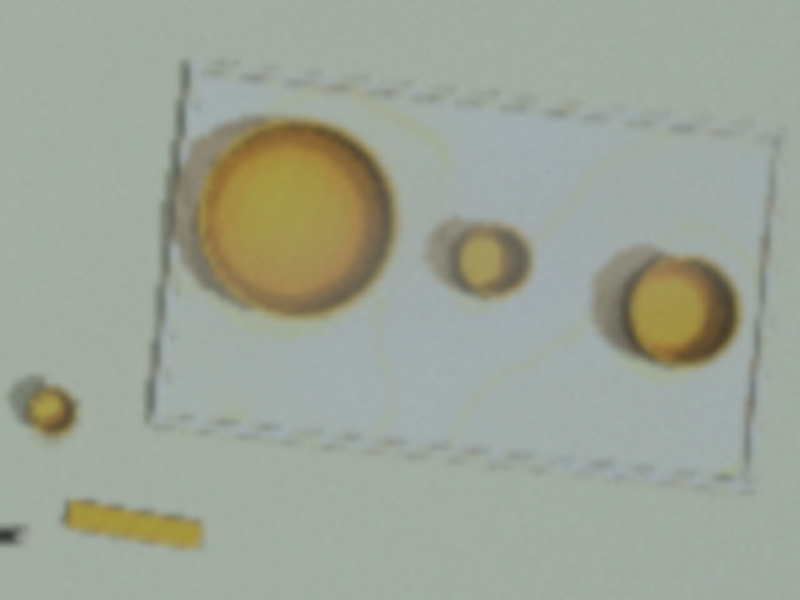

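```bash
cat > m.py <<'E'
from h import *
import pickle
np.set_printoptions(precision=4,suppress=True)
c=pickle.load(open('top.pkl','rb'))
def f(pts,ox,z): return ray(c,[((x+.5)/5-.5+ox,(y+.5)/5-.5+165) for x,y in pts],z)[:,:2]
for n,p,z in (('large',[(298,218),(200,218),(396,218)],.056),('small',[(492,260),(454,260),(531,260)],.049),('med',[(683,311),(628,311),(740,311)],.05),('tiny',[(50,410),(26,410),(76,410)],.038),('tray',[(186,62),(778,132),(748,490),(150,425)],.014),('slide',[(66,500),(203,522),(200,548),(68,526)],.009)):
    print(n,f(p,310,z).tolist() if 0 else f(p,310,z).round(4))
for n,p,z in (('found cap',[(140,412),(185,385)],.032),('found base',[(47,258),(95,235)],.034),('perf body',[(230,158),(332,155),(330,283),(230,280)],.032),('perf cap',[(253,330),(308,330)],.027),('toner base',[(500,68),(572,55)],.042),('toner sh',[(535,205),(610,192)],.042),('cap',[(568,258),(612,248)],.03),('pencil',[(555,535),(775,535)],.008)):
    print(n,f(p,160,z))
E
python3 m.py
```

```text
large [[ 0.5615 -0.128 ]
 [ 0.5599 -0.0739]
 [ 0.563  -0.1824]]
small [[ 0.5415 -0.2382]
 [ 0.5409 -0.2168]
 [ 0.5421 -0.2601]]
med [[ 0.5159 -0.3462]
 [ 0.5152 -0.315 ]
 [ 0.5168 -0.3788]]
tiny [[ 0.4515  0.0049]
 [ 0.4511  0.0182]
 [ 0.4519 -0.0096]]
tray [[ 0.6514 -0.0698]
 [ 0.6213 -0.4151]
 [ 0.4147 -0.3995]
 [ 0.4435 -0.0538]]
slide [[ 0.3992 -0.0076]
 [ 0.3889 -0.0861]
 [ 0.374  -0.0847]
 [ 0.3845 -0.0091]]
found cap [[0.4385 0.3766]
 [0.4546 0.3514]]
found base [[0.5239 0.4331]
 [0.5378 0.4059]]
perf body [[0.5838 0.3306]
 [0.587  0.2724]
 [0.5146 0.2709]
 [0.5146 0.3279]]
perf cap [[0.4867 0.3147]
 [0.4877 0.2833]]
toner base [[0.6378 0.1779]
 [0.6462 0.1377]]
toner sh [[0.5614 0.1558]
 [0.5699 0.1142]]
cap [[0.5327 0.137 ]
 [0.539  0.1124]]
pencil [[0.3748 0.1407]
 [0.3786 0.0152]]
```

send_rows(
  xyz=[
    [0,0,-0.03],
    [0,0,-0.03],
    [0,0,-0.03],
    [0,0,-0.03],
    [-0.04,-0.021,0],
    [-0.04,-0.021,0],
    [-0.04,-0.021,0],
    [-0.04,-0.021,0],
    [-0.04,-0.021,0],
    [-0.04,-0.021,0],
    [-0.04,-0.021,0],
    [-0.04,-0.021,0],
    [-0.04,-0.021,0],
    [0,0,0],
    [0,0,0],
    [0,0,0],
    [0,0,0],
    [0,0,0],
    [0,0,0],
    [0,0,0],
  ],
  rotation=[
    [0,0,0],
    [0,0,0],
    [0,0,0],
    [0,0,0],
    [0,0,0],
    [0,0,0],
    [0,0,0],
    [0,0,0],
    [0,0,0],
    [0,0,0],
    [0,0,0],
    [0,0,0],
    [0,0,0],
    [0,0,0.15],
    [0,0,0.15],
    [0,0,0.15],
    [0,0,0.15],
    [0,0,0.15],
    [0,0,0.15],
    [0,0,0.15],
  ],
  jaw=[1,1,1,1,1,1,1,1,1,1,1,1,1,1,1,1,1,1,1,1],
)

```text
time_s: 2.1
tool_pos: [0.5028, 0.2987, 0.5242]
tool_rot: [-179.9, 0.0, 98.2]
force: [0.1, 0.6, -0.5]
grip_width: 0.087
grasp_force: 0.0
```

send_rows(
  xyz=[
    [0,0,0],
    [-0.043,0.001,0.01],
    [-0.043,0.001,0.01],
    [-0.043,0.001,0.01],
    [-0.043,0.001,0.01],
    [-0.043,0.001,0.01],
    [-0.043,0.001,0.01],
    [-0.043,0.001,0.01],
    [-0.043,0.001,0.01],
    [-0.043,0.001,0.01],
    [-0.043,0.001,0.01],
    [-0.043,0.001,0.01],
    [-0.043,0.001,0.01],
    [-0.043,0.001,0.01],
    [-0.043,0.001,0.01],
    [-0.043,0.001,0.01],
    [0,0,0],
    [0,0,0],
  ],
  rotation=[
    [0,0,0.143],
    [0,0,0],
    [0,0,0],
    [0,0,0],
    [0,0,0],
    [0,0,0],
    [0,0,0],
    [0,0,0],
    [0,0,0],
    [0,0,0],
    [0,0,0],
    [0,0,0],
    [0,0,0],
    [0,0,0],
    [0,0,0],
    [0,0,0],
    [0,0,0],
    [0,0,0],
  ],
  jaw=[1,1,1,1,1,1,1,1,1,1,1,1,1,1,1,1,1,1],
)

```text
time_s: 3.9
tool_pos: [0.5211, -0.3472, 0.3737]
tool_rot: [-179.9, -0.0, 90.2]
force: [1.4, 0.9, 0.3]
grip_width: 0.087
grasp_force: 0.0
```

```bash
python3 - <<'E'
from h import *
import pickle
c=pic('wrist','w1.png');pickle.dump(c,open('w1.pkl','wb'))
print(-np.array(c['R']).T@c['t'],c['fx'],env.get_obs()['qpos'])
print(proj(c,[[.5159,-.3462,.05],[.5415,-.2382,.049],[.5615,-.128,.056],[.548,-.346,.05],[.484,-.346,.05]]))
E
```

```text
[ 0.52081361 -0.27665308  0.35261847] 299.01590828601917 [ -4.04275195  20.06688509  44.31197179  90.56968375 -14.3675073
  75.31152867  42.55331684]
[[278.25718069 197.98086267]
 [305.07199104  87.01128785]
 [332.00659716 -52.80868003]
 [309.19310484 197.87988989]
 [247.52706098 197.7111345 ]]
```

View pics/w1.png

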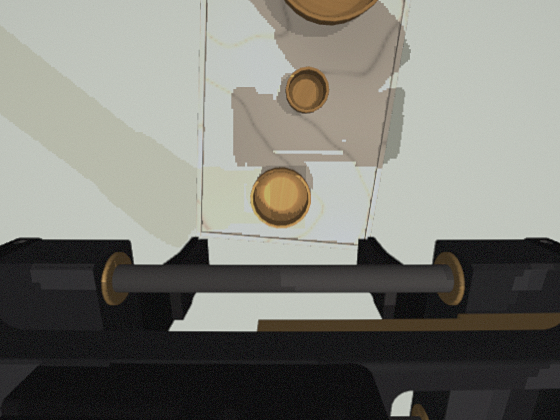

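The wrist picture shows medium's rim centred at (281,197) and small's at (307,90), within 3 mm of the top-camera values. Next I descend and grip medium by the top of its rim.

send_rows(
  xyz=[
    [0.001,-0.003,0.025],
    [0,0,0.025],
    [0,0,0.025],
    [0,0,0.025],
    [0,0,0.02],
    [0,0,0.015],
    [0,0,0.01],
    [0,0,0.005],
    [0,0,0],
    [0,0,0],
    [0,0,0],
    [0,0,0],
    [0,0,0],
    [0,0,0],
    [0,0,0],
    [0,0,0],
  ],
  rotation=[
    [0,0,0],
    [0,0,0],
    [0,0,0],
    [0,0,0],
    [0,0,0],
    [0,0,0],
    [0,0,0],
    [0,0,0],
    [0,0,0],
    [0,0,0],
    [0,0,0],
    [0,0,0],
    [0,0,0],
    [0,0,0],
    [0,0,0],
    [0,0,0],
  ],
  jaw=[1,1,1,1,1,1,1,1,1,0.5,0.5,0.5,0.5,0.5,0.5,0.5],
  newtons=12,
)

```text
time_s: 5.55
tool_pos: [0.5188, -0.3454, 0.2252]
tool_rot: [180.0, 0.0, 90.3]
force: [-0.8, 0.6, 4.1]
grip_width: 0.0633
grasp_force: 12.0
```

```bash
python3 - <<'E'
from h import *
import pickle
c=pickle.load(open('w1.pkl','rb'))
a=np.linspace(-2.6,-.6,9)
for r in(.056,.0525): print(r,proj(c,np.c_[.5615+r*np.cos(a),-.128+r*np.sin(a),0*a+.056]).round(0).tolist())
print(ray(c,[(331,23)],.056),ray(c,[(281,197)],.05),ray(c,[(307,90)],.049))
E
```

```text
0.056 [[275.0, -14.0], [285.0, 0.0], [298.0, 11.0], [312.0, 18.0], [328.0, 21.0], [343.0, 19.0], [359.0, 13.0], [372.0, 4.0], [384.0, -10.0]]
0.0525 [[279.0, -17.0], [288.0, -3.0], [300.0, 7.0], [313.0, 14.0], [328.0, 16.0], [343.0, 15.0], [357.0, 9.0], [370.0, 0.0], [381.0, -12.0]]
[[ 0.56291313 -0.18565318  0.056     ]] [[ 0.5187454  -0.34514914  0.05      ]] [[ 0.54339172 -0.24086636  0.049     ]]
```

send_rows(
  xyz=[
    [0,0,-0.01],
    [0,0,-0.02],
    [0,0,-0.03],
    [0,0,-0.02],
    [0,0,0],
  ],
  rotation=[
    [0,0,0],
    [0,0,0],
    [0,0,0],
    [0,0,0],
    [0,0,0],
  ],
  jaw=[0.5,0.5,0.5,0.5,0.5],
)

```text
time_s: 6.05
tool_pos: [0.5196, -0.3459, 0.3079]
tool_rot: [179.7, 0.1, 90.3]
force: [0.1, -0.2, -2.3]
grip_width: 0.0635
grasp_force: 12.0
```

send_rows(
  xyz=[
    [0.0217,0.0044,0],
    [0.0217,0.0044,0],
    [0.0217,0.0044,0],
    [0.0217,0.0044,0],
    [0.0217,0.0044,0],
    [0.0217,0.0044,0],
    [0.0217,0.0044,0],
    [0.0217,0.0044,0],
    [0.0217,0.0044,0],
    [0.0217,0.0044,0],
    [0,0,0.02],
    [0,0,0.015],
    [0,0,0.015],
    [0,0,0.01],
    [0,0,0.004],
    [0,0,0.003],
    [0,0,0],
  ],
  rotation=[
    [0,0,0],
    [0,0,0],
    [0,0,0],
    [0,0,0],
    [0,0,0],
    [0,0,0],
    [0,0,0],
    [0,0,0],
    [0,0,0],
    [0,0,0],
    [0,0,0],
    [0,0,0],
    [0,0,0],
    [0,0,0],
    [0,0,0],
    [0,0,0],
    [0,0,0],
  ],
  jaw=[0.5,0.5,0.5,0.5,0.5,0.5,0.5,0.5,0.5,0.5,0.5,0.5,0.5,0.5,0.5,0.5,0.5],
)

```text
time_s: 7.75
tool_pos: [0.5616, -0.1283, 0.2379]
tool_rot: [180.0, 0.0, 90.3]
force: [0.2, -0.1, -1.6]
grip_width: 0.0635
grasp_force: 12.0
```

send_rows(
  xyz=[
    [0,0,0.001],
    [0,0,0],
    [0,0,0],
    [0,0,0],
    [0,0,-0.01],
    [0,0,-0.02],
    [0,0,-0.03],
    [0,0,-0.03],
    [0,0,-0.03],
    [-0.028,-0.005,0],
    [-0.028,-0.005,0],
    [-0.028,-0.005,0],
    [-0.028,-0.005,0],
    [0,0,0],
    [0,0,0],
  ],
  rotation=[
    [0,0,0],
    [0,0,0],
    [0,0,0],
    [0,0,0],
    [0,0,0],
    [0,0,0],
    [0,0,0],
    [0,0,0],
    [0,0,0],
    [0,0,0],
    [0,0,0],
    [0,0,0],
    [0,0,0],
    [0,0,0],
    [0,0,0],
  ],
  jaw=[0.5,0.8,0.8,0.8,0.8,0.8,0.8,0.8,0.8,0.8,0.8,0.8,0.8,0.8,0.8],
)

```text
time_s: 9.25
tool_pos: [0.5419, -0.2406, 0.3574]
tool_rot: [179.9, -0.0, 90.2]
force: [-0.1, -0.4, 0.4]
grip_width: 0.0695
grasp_force: 0.0
```

```bash
python3 - <<'E'
from h import *
import pickle
c=pic('wrist','w2.png');pickle.dump(c,open('w2.pkl','wb'))
print(proj(c,[[.5429,-.2405,.049],[.563,-.129,.056],[.562,-.1283,.062]]))
E
```

```text
[[283.31466703 202.2161061 ]
 [306.88216187  80.13977452]
 [306.28941892  78.1538499 ]]
```

View pics/w2.png

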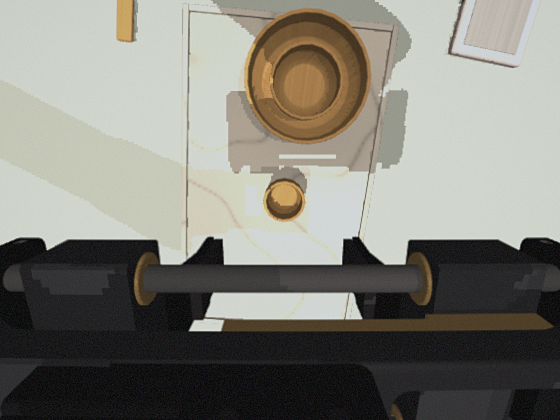

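send_rows(
  xyz=[
    [0.001,0.001,0.025],
    [0,0,0.025],
    [0,0,0.025],
    [0,0,0.02],
    [0,0,0.02],
    [0,0,0.012],
    [0,0,0.006],
    [0,0,0.002],
    [0,0,0],
    [0,0,0],
    [0,0,0],
    [0,0,0],
    [0,0,0],
    [0,0,0],
    [0,0,-0.01],
    [0,0,-0.02],
    [0,0,-0.03],
    [0,0,-0.03],
    [0,0,0],
  ],
  rotation=[
    [0,0,0],
    [0,0,0],
    [0,0,0],
    [0,0,0],
    [0,0,0],
    [0,0,0],
    [0,0,0],
    [0,0,0],
    [0,0,0],
    [0,0,0],
    [0,0,0],
    [0,0,0],
    [0,0,0],
    [0,0,0],
    [0,0,0],
    [0,0,0],
    [0,0,0],
    [0,0,0],
    [0,0,0],
  ],
  jaw=[0.8,0.8,0.8,0.8,0.8,0.8,0.8,0.8,0.8,0.3,0.3,0.3,0.3,0.3,0.3,0.3,0.3,0.3,0.3],
  newtons=8,
)

```text
time_s: 11.2
tool_pos: [0.5443, -0.2403, 0.3167]
tool_rot: [179.5, 0.1, 90.3]
force: [0.1, -1.3, -1.6]
grip_width: 0.0418
grasp_force: 8.0
```

send_rows(
  xyz=[
    [0.0218,0.0039,0],
    [0.0218,0.0039,0],
    [0.0218,0.0039,0],
    [0.0218,0.0039,0],
    [0.0218,0.0039,0],
    [0,0,0],
    [0,0,0.015],
    [0,0,0.015],
    [0,0,0.015],
    [0,0,0.01],
    [0,0,0.005],
    [0,0,0.004],
    [0,0,0],
    [0,0,0],
  ],
  rotation=[
    [0,0,0],
    [0,0,0],
    [0,0,0],
    [0,0,0],
    [0,0,0],
    [0,0,0],
    [0,0,0],
    [0,0,0],
    [0,0,0],
    [0,0,0],
    [0,0,0],
    [0,0,0],
    [0,0,0],
    [0,0,0],
  ],
  jaw=[0.3,0.3,0.3,0.3,0.3,0.3,0.3,0.3,0.3,0.3,0.3,0.3,0.3,0.3],
)

```text
time_s: 12.6
tool_pos: [0.5622, -0.1301, 0.2481]
tool_rot: [180.0, 0.0, 90.3]
force: [-0.1, -0.3, -0.1]
grip_width: 0.0417
grasp_force: 8.0
```

send_rows(
  xyz=[
    [0,0,0.001],
    [0,0,0],
    [0,0,0],
    [0,0,0],
    [0,0,-0.01],
    [0,0,-0.02],
    [0,0,-0.03],
    [0,0,-0.02],
    [0.0193,-0.0155,0],
    [0.0193,-0.0155,0],
    [0.0193,-0.0155,0],
    [0.0193,-0.0155,0],
    [0.0193,-0.0155,0],
    [0.0193,-0.0155,0],
    [0.0193,-0.0155,0],
    [0,0,0],
    [0,0,0],
  ],
  rotation=[
    [0,0,0],
    [0,0,0],
    [0,0,0],
    [0,0,0],
    [0,0,0],
    [0,0,0],
    [0,0,0],
    [0,0,0],
    [0,0,0],
    [0,0,0],
    [0,0,0],
    [0,0,0],
    [0,0,0],
    [0,0,0],
    [0,0,0],
    [0,0,0],
    [0,0,0],
  ],
  jaw=[0.3,0.65,0.65,0.65,0.65,0.65,0.65,0.65,0.65,0.65,0.65,0.65,0.65,0.65,0.65,0.65,0.65],
)

```text
time_s: 14.3
tool_pos: [0.4528, 0.0044, 0.3276]
tool_rot: [179.9, -0.0, 90.4]
force: [1.6, -0.6, 0.3]
grip_width: 0.0565
grasp_force: 0.0
```

```bash
python3 - <<'E'
from h import *
import pickle
c=pic('wrist');pickle.dump(c,open('w3.pkl','wb'))
t=pic('top');pickle.dump(t,open('t3.pkl','wb'));s=pic('scene');pickle.dump(s,open('s3.pkl','wb'))
q=proj(s,[[.562,-.13,.07]])[0];print(q); x,y=q.round().astype(int)-(40,45)
a=cv2.resize(c['image'][100:310,180:390],(400,400),interpolation=cv2.INTER_CUBIC)
b=cv2.resize(s['image'][y:y+80,x:x+80],(400,400),interpolation=cv2.INTER_CUBIC)
cv2.imwrite('pics/w3.png',np.hstack([a,b]))
p=proj(c,[[.4515,.0049,.038]]);print(p,(p-(180,100))*400/210)
E
```

```text
[204.91068579 248.00261887]
[[280.65326383 206.80693813]] [[191.72050254 203.44178692]]
```

View pics/w3.png

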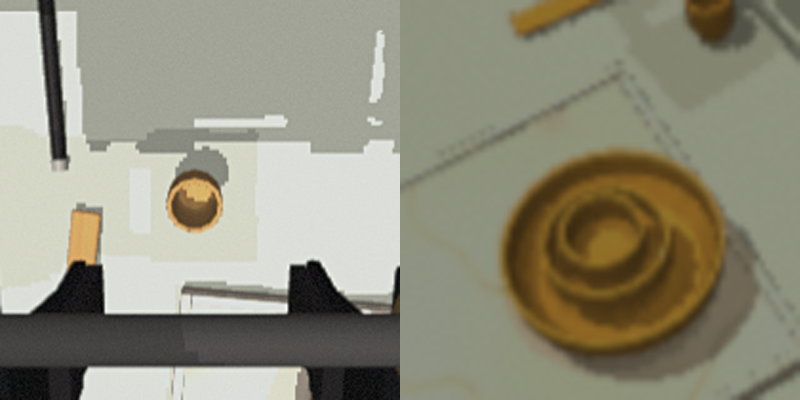

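send_rows(
  xyz=[
    [0,0,0.025],
    [0,0,0.025],
    [0,0,0.025],
    [0,0,0.02],
    [0,0,0.012],
    [0,0,0.006],
    [0,0,0.0025],
    [0,0,0],
    [0,0,0],
    [0,0,0],
    [0,0,0],
    [0,0,0],
    [0,0,0],
    [0,0,-0.01],
    [0,0,-0.02],
    [0,0,-0.03],
    [0,0,-0.03],
    [0,0,-0.01],
    [0,0,0],
  ],
  rotation=[
    [0,0,0],
    [0,0,0],
    [0,0,0],
    [0,0,0],
    [0,0,0],
    [0,0,0],
    [0,0,0],
    [0,0,0],
    [0,0,0],
    [0,0,0],
    [0,0,0],
    [0,0,0],
    [0,0,0],
    [0,0,0],
    [0,0,0],
    [0,0,0],
    [0,0,0],
    [0,0,0],
    [0,0,0],
  ],
  jaw=[0.65,0.65,0.65,0.65,0.65,0.65,0.65,0.65,0.2,0.2,0.2,0.2,0.2,0.2,0.2,0.2,0.2,0.2,0.2],
  newtons=6,
)

```text
time_s: 16.35
tool_pos: [0.4533, 0.0045, 0.313]
tool_rot: [179.8, -0.1, 90.3]
force: [-0.1, -0.7, -0.5]
grip_width: 0.0271
grasp_force: 6.0
```

send_rows(
  xyz=[
    [-0.0225,0.018,0],
    [-0.0225,0.018,0],
    [-0.0225,0.018,0],
    [-0.0225,0.018,0],
    [-0.0225,0.018,0],
    [-0.0225,0.018,0],
    [0,0,0.01],
    [0,0,0.01],
    [0,0,0],
    [0,0,0],
  ],
  rotation=[
    [0,0,0],
    [0,0,0],
    [0,0,0],
    [0,0,0],
    [0,0,0],
    [0,0,0],
    [0,0,0],
    [0,0,0],
    [0,0,0],
    [0,0,0],
  ],
  jaw=[0.2,0.2,0.2,0.2,0.2,0.2,0.2,0.2,0.2,0.2],
)

```text
time_s: 17.35
tool_pos: [0.5608, -0.1287, 0.2903]
tool_rot: [-179.9, -0.1, 90.4]
force: [1.4, 0.6, 0.2]
grip_width: 0.0272
grasp_force: 6.0
```

```bash
python3 - <<'E'
from h import *
c=pic('wrist');s=pic('scene')
q=proj(s,[[.562,-.13,.08]])[0]; x,y=q.round().astype(int)-(30,30)
a=cv2.resize(c['image'][140:280,210:350],(400,400),interpolation=cv2.INTER_CUBIC)
b=cv2.resize(s['image'][y:y+60,x:x+60],(400,400),interpolation=cv2.INTER_CUBIC)
cv2.imwrite('pics/w4.png',np.hstack([a,b]))
print(env.get_obs()['tool_pos'])
E
```

```text
[ 0.56133602 -0.12901659  0.29139471]
```

View pics/w4.png

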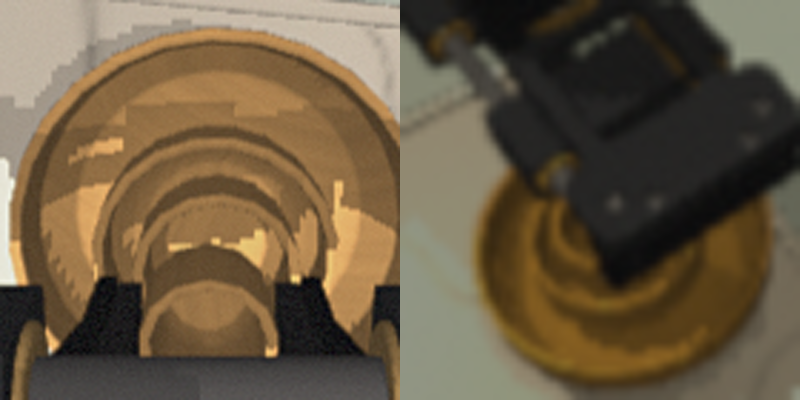

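Tiny hangs about 2 mm to the low-x side of small's centre in the wrist picture (209 against 219 in the crop). I correct for that and lower it.

send_rows(
  xyz=[
    [-0.001,0.002,0],
    [0,0,0],
    [0,0,0.007],
    [0,0,0.007],
    [0,0,0.007],
    [0,0,0.005],
    [0,0,0.003],
    [0,0,0.002],
    [0,0,0],
    [0,0,0],
  ],
  rotation=[
    [0,0,0],
    [0,0,0],
    [0,0,0],
    [0,0,0],
    [0,0,0],
    [0,0,0],
    [0,0,0],
    [0,0,0],
    [0,0,0],
    [0,0,0],
  ],
  jaw=[0.2,0.2,0.2,0.2,0.2,0.2,0.2,0.2,0.2,0.2],
)

```text
time_s: 18.45
tool_pos: [0.5636, -0.1309, 0.2604]
tool_rot: [180.0, 0.0, 90.3]
force: [0.4, -0.4, -0.4]
grip_width: 0.0267
grasp_force: 6.0
```

send_rows(
  xyz=[
    [0,0,0.001],
    [0,0,0],
    [0,0,0],
    [0,0,0],
    [0,0,-0.01],
    [0,0,-0.03],
    [0,0,-0.03],
    [0,0,-0.03],
    [0.038,0.003,0],
    [0.038,0.003,0],
    [0.038,0.003,0],
    [0.038,0.003,0],
    [0.038,0.003,0],
    [0.038,0.003,0],
    [0.038,0.003,0],
    [0,0,0],
    [0,0,0],
    [0,0,0],
    [0,0,0],
    [0,0,0],
  ],
  rotation=[
    [0,0,0],
    [0,0,0],
    [0,0,0],
    [0,0,0],
    [0,0,0],
    [0,0,0],
    [0,0,0],
    [0,0,0],
    [0,0,0],
    [0,0,0],
    [0,0,0],
    [0,0,0],
    [0,0,0],
    [0,0,0],
    [0,0,0],
    [0,0,-0.14],
    [0,0,-0.14],
    [0,0,-0.14],
    [0,0,-0.14],
    [0,0,-0.14],
  ],
  jaw=[0.2,0.5,0.5,0.5,0.5,0.5,0.5,0.5,1,1,1,1,1,1,1,1,1,1,1,1],
)

```text
time_s: 20.45
tool_pos: [0.583, 0.1351, 0.3602]
tool_rot: [180.0, 0.0, 130.8]
force: [0.1, 0.2, -0.1]
grip_width: 0.0866
grasp_force: 0.0
```

send_rows(
  xyz=[
    [0,0,0],
    [0,0,0],
    [0,0,0],
    [0,0,0],
    [0,0,0],
    [0,0,0],
    [0,0,0],
    [0,0,0],
    [0,0,0],
  ],
  rotation=[
    [0,0,-0.14],
    [0,0,-0.14],
    [0,0,-0.14],
    [0,0,-0.14],
    [0,0,-0.14],
    [0,0,-0.14],
    [0,0,-0.14],
    [0,0,-0.14],
    [0,0,0],
  ],
  jaw=[1,1,1,1,1,1,1,1,1],
)

```text
time_s: 21.35
tool_pos: [0.583, 0.1351, 0.3601]
tool_rot: [180.0, 0.1, -165.4]
force: [-0.5, -0.9, -0.2]
grip_width: 0.0869
grasp_force: 0.0
```

```bash
cat > plan.py <<'E'
from h import *
from scipy.spatial.transform import Rotation as Ro
def pose():
    o=env.get_obs(); return np.array(o['tool_pos']),Ro.from_euler('xyz',o['tool_rot'],degrees=True),o
def rot(capaz,a):
    """tool down with x toward capaz (deg), tool z tilted a deg away from the cap side"""
    R=Ro.from_euler('xyz',[180,0,capaz],degrees=True)
    return R*Ro.from_rotvec([0,np.radians(-a),0])  # check sign by printing z
def go(p1,R1,p0=None,R0=None):
    if p0 is None: p0,R0,_=pose()
    return R0.inv().apply(np.array(p1)-p0),(R0.inv()*R1).as_rotvec()
E
python3 - <<'E'
from plan import *
import pickle
np.set_printoptions(precision=4,suppress=True)
c=pic('wrist');t=pic('top');s=pic('scene');pickle.dump((c,t,s),open('w5.pkl','wb'))
q=proj(s,[[.562,-.13,.08]])[0]; x,y=q.round().astype(int)-(30,30)
a=cv2.resize(c['image'][:300,130:430],(400,400))
b=cv2.resize(s['image'][y:y+60,x:x+60],(400,400),interpolation=cv2.INTER_CUBIC)
cv2.imwrite('pics/w5.png',np.hstack([a,b]))
p,R,o=pose();print(p,o['tool_rot'],o['qpos'])
print(((proj(c,[[.642,.158,.021],[.5847,.1402,.042],[.536,.125,.021]])-(130,0))*4/3).round())
r=rot(197,20);print(r.as_matrix()[:,2],r.as_matrix()[:,0])
d=np.linalg.norm(cv2.absdiff(t['image'],pickle.load(open('top.pkl','rb'))['image'])[165:260,200:300].astype(float));print(d)
E
```

```text
[0.5829 0.1352 0.3597] [ 179.9993    0.0294 -165.5539] [-34.3074  13.9164  21.9593  95.1059  -5.4279  71.9984  93.1916]
[[213. 333.]
 [210. 271.]
 [207. 201.]]
[ 0.3271  0.1    -0.9397] [-0.8986 -0.2747 -0.342 ]
7729.348872964656
```

View pics/w5.png

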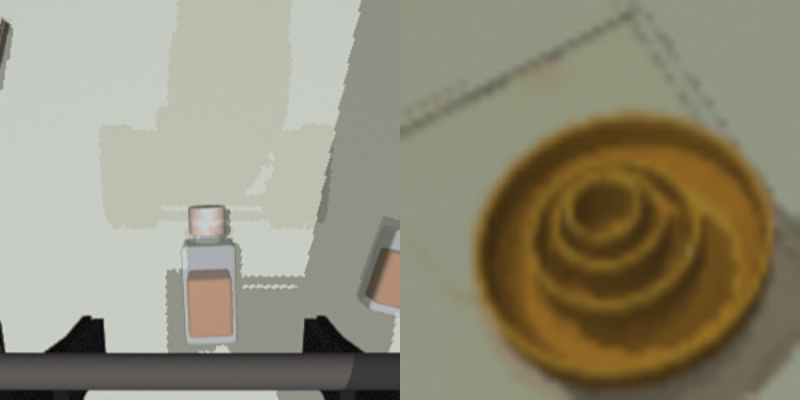

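```bash
cat >> plan.py <<'E'
np.set_printoptions(precision=4,suppress=True)
def place_rot(D,a):
    d=np.radians(D); ax=np.cross([np.cos(d),np.sin(d),0],[0,0,1])
    return Ro.from_rotvec(ax*np.pi/2)*rot(D,a)
def tcp(g,R): return np.array(g)-.164*R.as_matrix()[:,2]
E
python3 - <<'E'
from plan import *
R=rot(196,20);g=np.array([.5855,.140,.024])
pre=tcp(g,R)-.1*R.as_matrix()[:,2]
p,R0,_=pose()
print('to pre',pre,go(pre,R))
print('yaw 196->60 etc; place tcp',tcp([.555,-.225,.07],place_rot(60,20)),place_rot(60,20).as_matrix())
E
```

```text
to pre [0.4987 0.1151 0.2721] (array([0.0866, 0.0016, 0.0876]), array([-0.0047, -0.3485, -0.0268]))
yaw 196->60 etc; place tcp [ 0.4779 -0.3585  0.1261] [[ 0.171   0.866   0.4698]
 [ 0.2962 -0.5     0.8138]
 [ 0.9397 -0.     -0.342 ]]
```

send_rows(
  xyz=[
    [0.0217,0.0004,0.0219],
    [0.0217,0.0004,0.0219],
    [0.0217,0.0004,0.0219],
    [0.0217,0.0004,0.0219],
    [0,0,0],
    [0,0,0],
    [0,0,0],
    [0,0,0.025],
    [0,0,0.025],
    [0,0,0.02],
    [0,0,0.015],
    [0,0,0.01],
    [0,0,0.005],
    [0,0,0],
    [0,0,0],
    [0,0,0],
    [0,0,0],
    [0,0,0],
    [0,0,0],
    [0,0,0],
  ],
  rotation=[
    [0,0,0],
    [0,0,0],
    [0,0,0],
    [0,0,0],
    [0,-0.116,-0.009],
    [0,-0.116,-0.009],
    [0,-0.116,-0.009],
    [0,0,0],
    [0,0,0],
    [0,0,0],
    [0,0,0],
    [0,0,0],
    [0,0,0],
    [0,0,0],
    [0,0,0],
    [0,0,0],
    [0,0,0],
    [0,0,0],
    [0,0,0],
    [0,0,0],
  ],
  jaw=[1,1,1,1,1,1,1,1,1,1,1,1,1,1,0.3,0.3,0.3,0.3,0.3,0.3],
  newtons=25,
)

```text
time_s: 23.5
tool_pos: [0.5314, 0.124, 0.1778]
tool_rot: [-179.7, 20.0, -163.8]
force: [-0.0, -1.1, 0.4]
grip_width: 0.0471
grasp_force: 0.0
```

send_rows(
  xyz=[
    [0,0,0],
    [0,0,0],
    [0,0,0],
    [0,0,0],
    [-0.005,0,-0.014],
    [-0.01,0,-0.028],
    [-0.01,0,-0.028],
    [-0.01,0,-0.028],
    [-0.01,0,-0.028],
    [-0.01,0,-0.028],
    [0,0,0],
  ],
  rotation=[
    [0,0,0],
    [0,0,0],
    [0,0,0],
    [0,0,0],
    [0,0,0],
    [0,0,0],
    [0,0,0],
    [0,0,0],
    [0,0,0],
    [0,0,0],
    [0,0,0],
  ],
  jaw=[0.3,0.3,0.3,0.3,0.3,0.3,0.3,0.3,0.3,0.3,0.3],
)

```text
time_s: 24.6
tool_pos: [0.5319, 0.1247, 0.3456]
tool_rot: [-179.8, 20.4, -163.8]
force: [0.4, 0.8, -0.9]
grip_width: 0.042
grasp_force: 24.9
```

```bash
python3 - <<'E'
from plan import *
p,R0,o=pose();print(p,o['tool_rot'],o['qpos'],o['force'],o['wrist_torque'],o['grip_width'])
R1=rot(60,20); gA=np.array([.52,-.27,.27]); pA=tcp(gA,R1)
# translate with current orientation, then rotate about world z
print('trans',R0.inv().apply(pA-p),pA,'rot',(R0.inv()*R1).as_rotvec())
R2=place_rot(60,20); pB=tcp([.555,-.225,.20],R2); print('pitch rot',(R1.inv()*R2).as_rotvec(),'then shift',R2.inv().apply(pB-pA),pB)
E
```

```text
[0.5319 0.1247 0.3456] [-179.774    20.4115 -163.7897] [-37.6863   0.142   21.8181 112.4401   0.0782  47.0157  90.2488] [ 0.3875  0.8206 -0.8978] [-0.074   0.4672  0.0116] 0.04196539589136466
trans [ 0.0486 -0.3372 -0.1006] [ 0.548  -0.2214  0.4241] rot [0.819  0.0078 2.2303]
pitch rot [0.     1.5708 0.    ] then shift [-0.2105  0.0078 -0.087 ] [ 0.4779 -0.3585  0.2561]
```

send_rows(
  xyz=[
    [0.005,-0.034,-0.008],
    [0.005,-0.034,-0.008],
    [0.005,-0.034,-0.008],
    [0.005,-0.034,-0.008],
    [0.005,-0.034,-0.008],
    [0.005,-0.034,-0.008],
    [0.005,-0.034,-0.008],
    [0.005,-0.034,-0.008],
    [0.005,-0.034,-0.008],
    [0.005,-0.034,-0.008],
    [0,0,0],
    [0,0,0],
    [0,0,0],
    [0,0,0],
    [0,0,0],
    [0,0,0],
    [0,0,0],
    [0,0,0],
    [0,0,0],
    [0,0,0],
  ],
  rotation=[
    [0,0,0],
    [0,0,0],
    [0,0,0],
    [0,0,0],
    [0,0,0],
    [0,0,0],
    [0,0,0],
    [0,0,0],
    [0,0,0],
    [0,0,0],
    [0.048,0,0.131],
    [0.048,0,0.131],
    [0.048,0,0.131],
    [0.048,0,0.131],
    [0.048,0,0.131],
    [0.048,0,0.131],
    [0.048,0,0.131],
    [0.048,0,0.131],
    [0.048,0,0.131],
    [0.048,0,0.131],
  ],
  jaw=[0.3,0.3,0.3,0.3,0.3,0.3,0.3,0.3,0.3,0.3,0.3,0.3,0.3,0.3,0.3,0.3,0.3,0.3,0.3,0.3],
)

```text
time_s: 26.6
tool_pos: [0.553, -0.2221, 0.3992]
tool_rot: [-179.6, 20.3, 116.0]
force: [-0.2, 0.4, -1.4]
grip_width: 0.042
grasp_force: 24.9
```

send_rows(
  xyz=[
    [0,0,0],
    [0,0,0],
    [0,0,0],
    [0,0,0],
    [0,0,0],
    [0,0,0],
    [0,0,0],
    [0,0,0],
    [0,0,0],
    [0,0,0],
    [0,0,0],
    [0,0,0],
    [0,0,0],
    [0,0,0],
    [0,0,0],
    [0,0,0],
    [0,0,0],
    [0,0,0],
    [0,0,0],
  ],
  rotation=[
    [0.048,0,0.131],
    [0.048,0,0.131],
    [0.048,0,0.131],
    [0.048,0,0.131],
    [0.048,0,0.131],
    [0.048,0,0.131],
    [0.048,0,0.131],
    [0,0.131,0],
    [0,0.131,0],
    [0,0.131,0],
    [0,0.131,0],
    [0,0.131,0],
    [0,0.131,0],
    [0,0.131,0],
    [0,0.131,0],
    [0,0.131,0],
    [0,0.131,0],
    [0,0.131,0],
    [0,0.131,0],
  ],
  jaw=[0.3,0.3,0.3,0.3,0.3,0.3,0.3,0.3,0.3,0.3,0.3,0.3,0.3,0.3,0.3,0.3,0.3,0.3,0.3],
)

```text
time_s: 28.5
tool_pos: [0.5532, -0.223, 0.3991]
tool_rot: [-179.8, -69.8, 60.0]
force: [0.7, 0.9, -2.0]
grip_width: 0.0419
grasp_force: 24.9
```

```bash
python3 - <<'E'
from plan import *
p,R0,o=pose();print(p,R0.as_matrix(),o['qpos'],o['grip_width'])
R2=place_rot(60,20); pB=tcp([.555,-.225,.17],R2); print(go(pB,R2),pB)
E
```

```text
[ 0.5532 -0.223   0.3991] [[ 0.1728  0.867   0.4674]
 [ 0.2989 -0.4983  0.8138]
 [ 0.9385 -0.0009 -0.3452]] [  2.7309  20.8651  40.6572 100.7123 -78.7096  96.4993  30.8002] 0.04187298330030126
(array([-0.2158,  0.0024, -0.0857]), array([-0.0021,  0.0034, -0.0002])) [ 0.4779 -0.3585  0.2261]
```

send_rows(
  xyz=[
    [-0.027,0.0003,-0.0107],
    [-0.027,0.0003,-0.0107],
    [-0.027,0.0003,-0.0107],
    [-0.027,0.0003,-0.0107],
    [-0.027,0.0003,-0.0107],
    [-0.027,0.0003,-0.0107],
    [-0.027,0.0003,-0.0107],
    [-0.027,0.0003,-0.0107],
    [-0.018,0,0.0066],
    [-0.018,0,0.0066],
    [-0.018,0,0.0066],
    [-0.018,0,0.0066],
    [-0.012,0,0.0044],
    [0,0,0],
    [0,0,0],
  ],
  rotation=[
    [0,0,0],
    [0,0,0],
    [0,0,0],
    [0,0,0],
    [0,0,0],
    [0,0,0],
    [0,0,0],
    [0,0,0],
    [0,0,0],
    [0,0,0],
    [0,0,0],
    [0,0,0],
    [0,0,0],
    [0,0,0],
    [0,0,0],
  ],
  jaw=[0.3,0.3,0.3,0.3,0.3,0.3,0.3,0.3,0.3,0.3,0.3,0.3,0.3,0.3,0.3],
)

```text
time_s: 30.0
tool_pos: [0.4787, -0.3588, 0.1386]
tool_rot: [179.9, -69.6, 60.4]
force: [0.6, -0.3, -1.2]
grip_width: 0.0417
grasp_force: 24.9
```

```bash
python3 - <<'E'
from plan import *
p,R0,o=pose();print(p,o['qpos'],o['force'],o['grip_width']); g=p+.164*R0.as_matrix()[:,2];print('grasp',g,R0.as_matrix()[:,1])
s=pic('scene');q=proj(s,[g])[0];print(q); x,y=q.round().astype(int)-(70,50)
x=max(x,0)
cv2.imwrite('pics/s6.png',cv2.resize(s['image'][y:y+105,x:x+140],(800,600),interpolation=cv2.INTER_CUBIC))
E
```

```text
[ 0.4787 -0.3588  0.1386] [ 21.4311  49.0974  37.4406  99.0624 -79.952  105.1535  60.4154] [ 0.6117 -0.339  -1.1943] 0.04165254885316804
grasp [ 0.555  -0.2253  0.0816] [ 0.8683 -0.4961  0.0006]
[168.0058 265.7571]
```

View pics/s6.png

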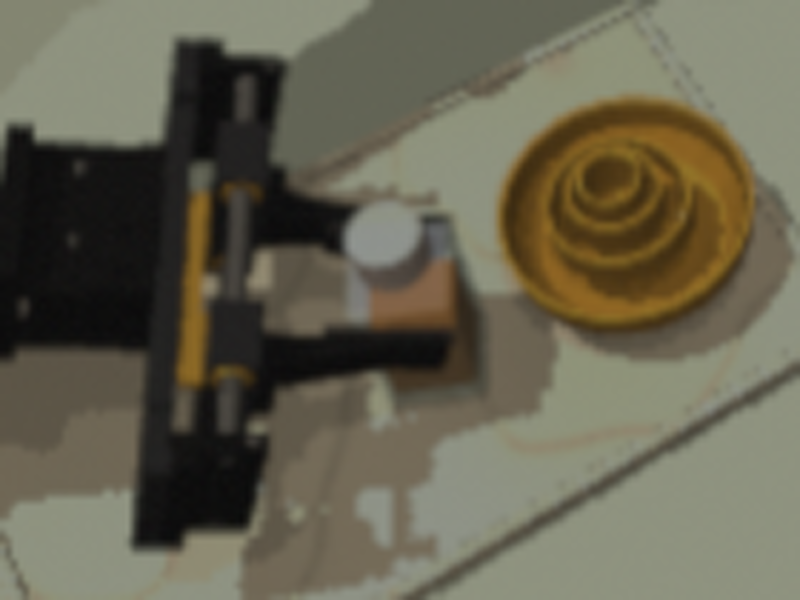

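The toner is held upright over the tray beside the nest. I lower it gently.

send_rows(
  xyz=[
    [-0.003,0,0.001],
    [-0.003,0,0.001],
    [-0.002,0,0.0007],
    [0,0,0],
    [0,0,0],
  ],
  rotation=[
    [0,0,0],
    [0,0,0],
    [0,0,0],
    [0,0,0],
    [0,0,0],
  ],
  jaw=[0.3,0.3,0.3,0.3,0.3],
)

```text
time_s: 30.55
tool_pos: [0.4783, -0.3593, 0.1303]
tool_rot: [179.8, -69.6, 60.4]
force: [-0.5, -0.8, -1.8]
grip_width: 0.0417
grasp_force: 24.9
```

send_rows(
  xyz=[
    [-0.001,0,0.0004],
    [-0.001,0,0.0004],
    [0,0,0],
    [0,0,0],
  ],
  rotation=[
    [0,0,0],
    [0,0,0],
    [0,0,0],
    [0,0,0],
  ],
  jaw=[0.3,0.3,0.3,0.3],
)

```text
time_s: 30.95
tool_pos: [0.4783, -0.3596, 0.1295]
tool_rot: [179.6, -69.8, 60.6]
force: [-2.4, -1.6, 5.0]
grip_width: 0.042
grasp_force: 24.9
```

send_rows(
  xyz=[
    [0,0,0],
    [0,0,0],
    [0,0,0],
    [0,0,-0.005],
    [0,0,-0.015],
    [0,0,-0.025],
    [0,0,-0.025],
    [0,0,-0.025],
    [0.028,0,-0.01],
    [0.028,0,-0.01],
    [0.028,0,-0.01],
    [0.028,0,-0.01],
    [0.028,0,-0.01],
    [0.028,0,-0.01],
    [0,0,0],
  ],
  rotation=[
    [0,0,0],
    [0,0,0],
    [0,0,0],
    [0,0,0],
    [0,0,0],
    [0,0,0],
    [0,0,0],
    [0,0,0],
    [0,0,0],
    [0,0,0],
    [0,0,0],
    [0,0,0],
    [0,0,0],
    [0,0,0],
    [0,0,0],
  ],
  jaw=[0.7,0.7,0.7,0.7,0.7,0.7,0.7,0.7,0.7,0.7,0.7,0.7,0.7,0.7,0.7],
)

```text
time_s: 32.45
tool_pos: [0.4339, -0.4364, 0.3449]
tool_rot: [178.5, -69.5, 61.6]
force: [-0.8, -0.0, -0.2]
grip_width: 0.061
grasp_force: 0.0
```

send_rows(
  xyz=[
    [0,0,0],
    [0,0,0],
    [0,0,0],
    [0,0,0],
    [0,0,0],
    [0,0,0],
    [0,0,0],
    [0,0,0],
    [0,0,0],
    [0,0,0],
    [0,0,0],
    [0,0,0],
    [0,0,0],
  ],
  rotation=[
    [0,-0.131,0],
    [0,-0.131,0],
    [0,-0.131,0],
    [0,-0.131,0],
    [0,-0.131,0],
    [0,-0.131,0],
    [0,-0.131,0],
    [0,-0.131,0],
    [0,-0.131,0],
    [0,-0.131,0],
    [0,-0.131,0],
    [0,-0.131,0],
    [0,0,0],
  ],
  jaw=[0.7,0.7,0.7,0.7,0.7,0.7,0.7,0.7,0.7,0.7,0.7,1,1],
)

```text
time_s: 33.75
tool_pos: [0.4361, -0.4332, 0.3388]
tool_rot: [-179.9, 20.5, 60.4]
force: [-0.3, 0.7, -0.4]
grip_width: 0.0699
grasp_force: 0.0
```

```bash
python3 - <<'E'
from plan import *
import pickle
t=pic('top');s=pic('scene');pickle.dump((t,s),open('t7.pkl','wb'))
a=cv2.resize(cv2.convertScaleAbs(t['image'][185:265,160:240],alpha=1.5),(400,400),interpolation=cv2.INTER_CUBIC)
b=cv2.resize(s['image'][215:315,125:225],(400,400),interpolation=cv2.INTER_CUBIC)
cv2.imwrite('pics/t7.png',np.hstack([a,b]))
p,R0,o=pose();print(p,o['tool_rot'],o['qpos'])
R=rot(181.5,20);g=np.array([.5304,.300,.0235]);pre=tcp(g,R)-.1*R.as_matrix()[:,2]
print(pre,R0.inv().apply(pre-p),(R0.inv()*R).as_rotvec())
E
```

```text
[ 0.4349 -0.4344  0.3393] [-179.9899   20.2919   60.2296] [-16.2665  28.8641  68.9864  97.9096  -8.4439  64.1995  21.8873]
[0.4401 0.2976 0.2716] [ 0.6219 -0.3589 -0.1576] [-0.7291  0.0029 -1.9871]
```

View pics/t7.png

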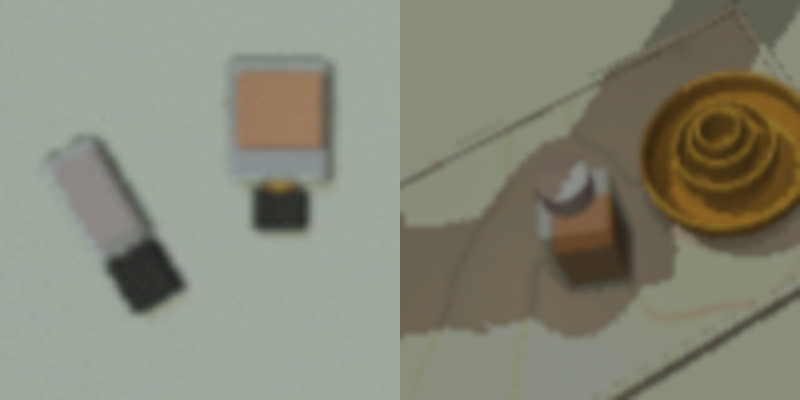

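send_rows(
  xyz=[
    [0.0387,-0.0109,-0.0141],
    [0.0387,-0.0109,-0.0141],
    [0.0387,-0.0109,-0.0141],
    [0.0387,-0.0109,-0.0141],
    [0.0387,-0.0109,-0.0141],
    [0.0387,-0.0109,-0.0141],
    [0.0387,-0.0109,-0.0141],
    [0.0387,-0.0109,-0.0141],
    [0.0387,-0.0109,-0.0141],
    [0.0304,-0.0289,-0.0034],
    [0.0304,-0.0289,-0.0034],
    [0.0304,-0.0289,-0.0034],
    [0.0304,-0.0289,-0.0034],
    [0.0304,-0.0289,-0.0034],
    [0.0304,-0.0289,-0.0034],
    [0.0304,-0.0289,-0.0034],
    [0.0304,-0.0289,-0.0034],
    [0.0304,-0.0289,-0.0034],
  ],
  rotation=[
    [0,0,0],
    [0,0,0],
    [0,0,0],
    [0,0,0],
    [0,0,0],
    [0,0,0],
    [0,0,0],
    [0,0,0],
    [0,0,0],
    [0,0,0],
    [0,0,0],
    [0,0,0],
    [0,0,0],
    [0,0,0],
    [0,0,0],
    [0,0,0],
    [0,0,0],
    [0,0,0],
  ],
  jaw=[1,1,1,1,1,1,1,1,1,1,1,1,1,1,1,1,1,1],
)

```text
time_s: 35.65
tool_pos: [0.441, 0.2973, 0.2699]
tool_rot: [-179.9, 20.3, 60.1]
force: [1.1, 0.5, 0.7]
grip_width: 0.0874
grasp_force: 0.0
```

send_rows(
  xyz=[
    [0,0,0],
    [0,0,0],
    [0,0,0],
    [0,0,0],
    [0,0,0],
    [0,0,0],
    [0,0,0],
    [0,0,0],
    [0,0,0],
    [0,0,0],
    [0,0,0],
    [0,0,0],
    [0,0,0],
    [0,0,0],
    [0,0,0],
    [0,0,0],
  ],
  rotation=[
    [-0.0486,0,-0.1325],
    [-0.0486,0,-0.1325],
    [-0.0486,0,-0.1325],
    [-0.0486,0,-0.1325],
    [-0.0486,0,-0.1325],
    [-0.0486,0,-0.1325],
    [-0.0486,0,-0.1325],
    [-0.0486,0,-0.1325],
    [-0.0486,0,-0.1325],
    [-0.0486,0,-0.1325],
    [-0.0486,0,-0.1325],
    [-0.0486,0,-0.1325],
    [-0.0486,0,-0.1325],
    [-0.0486,0,-0.1325],
    [-0.0486,0,-0.1325],
    [0,0,0],
  ],
  jaw=[1,1,1,1,1,1,1,1,1,1,1,1,1,1,1,1],
)

```text
time_s: 37.25
tool_pos: [0.4417, 0.2946, 0.2701]
tool_rot: [-179.8, 19.9, -178.7]
force: [-0.3, -0.3, -0.0]
grip_width: 0.087
grasp_force: 0.0
```

```bash
python3 - <<'E'
from plan import *
p,R0,o=pose();print(p,o['tool_rot'],o['qpos'])
R=rot(181.5,20);g=np.array([.5304,.300,.0235]);pre=tcp(g,R)-.1*R.as_matrix()[:,2]
print(pre,go(pre,R))
c=pic('wrist')
print(proj(c,[[.5854,.3015,.032],[.5854,.3305,.032],[.5854,.2725,.032],[.4874,.299,.027]]).round())
a=cv2.resize(c['image'][100:400,130:430],(400,400));cv2.imwrite('pics/w8.png',a)
E
```

```text
[0.4417 0.2946 0.2701] [-179.8107   19.9459 -178.6623] [-81.2042   5.3896  42.2806 117.9076  12.8078  43.097   43.5357]
[0.4401 0.2976 0.2716] (array([ 0.0009,  0.0031, -0.0019]), array([-0.0043, -0.0009, -0.0027]))
[[288. 269.]
 [319. 270.]
 [257. 269.]
 [289. 172.]]
```

View pics/w8.png

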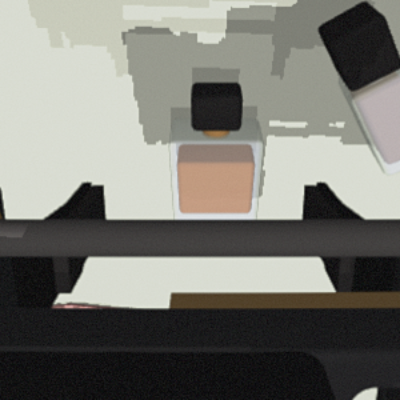

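send_rows(
  xyz=[
    [0.003,0.0075,-0.002],
    [0,0,0.025],
    [0,0,0.025],
    [0,0,0.02],
    [0,0,0.015],
    [0,0,0.01],
    [0,0,0.005],
    [0,0,0],
    [0,0,0],
    [0,0,0],
    [0,0,0],
    [0,0,0],
    [0,0,0],
    [0,0,0],
  ],
  rotation=[
    [0,0,0],
    [0,0,0],
    [0,0,0],
    [0,0,0],
    [0,0,0],
    [0,0,0],
    [0,0,0],
    [0,0,0],
    [0,0,0],
    [0,0,0],
    [0,0,0],
    [0,0,0],
    [0,0,0],
    [0,0,0],
  ],
  jaw=[1,1,1,1,1,1,1,1,0.4,0.4,0.4,0.4,0.4,0.4],
  newtons=25,
)

```text
time_s: 38.7
tool_pos: [0.4713, 0.3046, 0.1768]
tool_rot: [-179.7, 20.0, -178.4]
force: [-3.5, -0.8, 4.9]
grip_width: 0.0581
grasp_force: 24.9
```

send_rows(
  xyz=[
    [0,0,0],
    [0,0,0],
    [-0.005,0,-0.014],
    [-0.01,0,-0.028],
    [-0.01,0,-0.028],
    [-0.01,0,-0.028],
    [-0.01,0,-0.028],
    [-0.01,0,-0.028],
    [0,0,0],
  ],
  rotation=[
    [0,0,0],
    [0,0,0],
    [0,0,0],
    [0,0,0],
    [0,0,0],
    [0,0,0],
    [0,0,0],
    [0,0,0],
    [0,0,0],
  ],
  jaw=[0.4,0.4,0.4,0.4,0.4,0.4,0.4,0.4,0.4],
)

```text
time_s: 39.6
tool_pos: [0.4714, 0.3063, 0.3441]
tool_rot: [179.9, 20.3, -178.5]
force: [0.6, 1.1, -2.0]
grip_width: 0.058
grasp_force: 24.9
```

```bash
python3 - <<'E'
from plan import *
p,R0,o=pose();print(p,o['tool_rot'],o['qpos'],o['wrist_torque'])
R1=rot(60,20); pA=np.array([.55,-.222,.40])
print('trans',R0.inv().apply(pA-p),'rot',(R0.inv()*R1).as_rotvec())
E
```

```text
[0.4714 0.3063 0.3441] [ 179.9216   20.3264 -178.4643] [-80.9011   4.0018  43.0928 109.778   11.8025  51.381   47.1837] [0.0945 0.5213 0.065 ]
trans [-0.0798 -0.5302 -0.0308] rot [0.732  0.002  1.9914]
```

send_rows(
  xyz=[
    [-0.0057,-0.0379,-0.0022],
    [-0.0057,-0.0379,-0.0022],
    [-0.0057,-0.0379,-0.0022],
    [-0.0057,-0.0379,-0.0022],
    [-0.0057,-0.0379,-0.0022],
    [-0.0057,-0.0379,-0.0022],
    [-0.0057,-0.0379,-0.0022],
    [-0.0057,-0.0379,-0.0022],
    [-0.0057,-0.0379,-0.0022],
    [-0.0057,-0.0379,-0.0022],
    [-0.0057,-0.0379,-0.0022],
    [-0.0057,-0.0379,-0.0022],
    [-0.0057,-0.0379,-0.0022],
    [-0.0057,-0.0379,-0.0022],
    [0,0,0],
    [0,0,0],
    [0,0,0],
    [0,0,0],
    [0,0,0],
    [0,0,0],
  ],
  rotation=[
    [0,0,0],
    [0,0,0],
    [0,0,0],
    [0,0,0],
    [0,0,0],
    [0,0,0],
    [0,0,0],
    [0,0,0],
    [0,0,0],
    [0,0,0],
    [0,0,0],
    [0,0,0],
    [0,0,0],
    [0,0,0],
    [0.0488,0,0.1328],
    [0.0488,0,0.1328],
    [0.0488,0,0.1328],
    [0.0488,0,0.1328],
    [0.0488,0,0.1328],
    [0.0488,0,0.1328],
  ],
  jaw=[0.4,0.4,0.4,0.4,0.4,0.4,0.4,0.4,0.4,0.4,0.4,0.4,0.4,0.4,0.4,0.4,0.4,0.4,0.4,0.4],
)

```text
time_s: 41.6
tool_pos: [0.5477, -0.2196, 0.3974]
tool_rot: [-179.6, 20.2, 132.7]
force: [-0.3, -0.1, -1.2]
grip_width: 0.0578
grasp_force: 24.9
```

send_rows(
  xyz=[
    [0,0,0],
    [0,0,0],
    [0,0,0],
    [0,0,0],
    [0,0,0],
    [0,0,0],
    [0,0,0],
    [0,0,0],
    [0,0,0],
    [0,0,0],
  ],
  rotation=[
    [0.0488,0,0.1328],
    [0.0488,0,0.1328],
    [0.0488,0,0.1328],
    [0.0488,0,0.1328],
    [0.0488,0,0.1328],
    [0.0488,0,0.1328],
    [0.0488,0,0.1328],
    [0.0488,0,0.1328],
    [0.0488,0,0.1328],
    [0,0,0],
  ],
  jaw=[0.4,0.4,0.4,0.4,0.4,0.4,0.4,0.4,0.4,0.4],
)

```text
time_s: 42.6
tool_pos: [0.5485, -0.2196, 0.3972]
tool_rot: [-179.9, 20.6, 59.9]
force: [-0.4, -0.1, -2.1]
grip_width: 0.0577
grasp_force: 24.9
```

send_rows(
  xyz=[
    [0,0,0],
    [0,0,0],
    [0,0,0],
    [0,0,0],
    [0,0,0],
    [0,0,0],
    [0,0,0],
    [0,0,0],
    [0,0,0],
    [0,0,0],
    [0,0,0],
    [0,0,0],
    [0,0,0],
  ],
  rotation=[
    [0,0.131,0],
    [0,0.131,0],
    [0,0.131,0],
    [0,0.131,0],
    [0,0.131,0],
    [0,0.131,0],
    [0,0.131,0],
    [0,0.131,0],
    [0,0.131,0],
    [0,0.131,0],
    [0,0.131,0],
    [0,0.131,0],
    [0,0,0],
  ],
  jaw=[0.4,0.4,0.4,0.4,0.4,0.4,0.4,0.4,0.4,0.4,0.4,0.4,0.4],
)

```text
time_s: 43.9
tool_pos: [0.5474, -0.2206, 0.3961]
tool_rot: [-179.6, -69.5, 59.5]
force: [-0.7, -0.9, -2.2]
grip_width: 0.0579
grasp_force: 24.9
```

```bash
python3 - <<'E'
from plan import *
p,R0,o=pose();print(p,o['tool_rot'],o['qpos'],o['grip_width'])
R2=place_rot(60,20); pB=tcp([.525,-.288,.20],R2); pC=tcp([.525,-.288,.076],R2)
print(pB,go(pB,R2),R2.inv().apply(pC-pB))
E
```

```text
[ 0.5474 -0.2206  0.3961] [-179.6334  -69.4694   59.4621] [ -2.5025  21.7547  47.2355 101.9589 -80.0493  98.0246  31.5862] 0.057903209829881515
[ 0.4479 -0.4215  0.2561] (array([-0.2095,  0.0154, -0.1604]), array([ 0.0024,  0.0092, -0.0033])) [-0.1165  0.      0.0424]
```

send_rows(
  xyz=[
    [-0.0262,0.0019,-0.02],
    [-0.0262,0.0019,-0.02],
    [-0.0262,0.0019,-0.02],
    [-0.0262,0.0019,-0.02],
    [-0.0262,0.0019,-0.02],
    [-0.0262,0.0019,-0.02],
    [-0.0262,0.0019,-0.02],
    [-0.0262,0.0019,-0.02],
    [0,0,0],
    [-0.0166,0,0.006],
    [-0.0166,0,0.006],
    [-0.0166,0,0.006],
    [-0.0166,0,0.006],
    [-0.0166,0,0.006],
    [-0.0166,0,0.006],
    [-0.0166,0,0.006],
    [0,0,0],
    [0,0,0],
  ],
  rotation=[
    [0,0,0],
    [0,0,0],
    [0,0,0],
    [0,0,0],
    [0,0,0],
    [0,0,0],
    [0,0,0],
    [0,0,0],
    [0.002,0.009,-0.003],
    [0,0,0],
    [0,0,0],
    [0,0,0],
    [0,0,0],
    [0,0,0],
    [0,0,0],
    [0,0,0],
    [0,0,0],
    [0,0,0],
  ],
  jaw=[0.4,0.4,0.4,0.4,0.4,0.4,0.4,0.4,0.4,0.4,0.4,0.4,0.4,0.4,0.4,0.4,0.4,0.4],
)

```text
time_s: 45.7
tool_pos: [0.4496, -0.421, 0.1343]
tool_rot: [179.8, -70.1, 60.3]
force: [0.2, 0.8, -1.4]
grip_width: 0.0579
grasp_force: 24.9
```

```bash
python3 - <<'E'
from plan import *
p,R0,o=pose();print(p,o['tool_rot'],o['qpos'],o['force']); g=p+.164*R0.as_matrix()[:,2];print('grasp',g)
s=pic('scene');q=proj(s,[g])[0];x,y=q.round().astype(int)-(60,45);x=max(x,0)
cv2.imwrite('pics/s9.png',cv2.resize(s['image'][y:y+90,x:x+120],(800,600),interpolation=cv2.INTER_CUBIC))
E
```

```text
[ 0.4496 -0.421   0.1343] [179.7715 -70.1078  60.3143] [ 25.9782  53.8011  40.5259  93.657  -79.3642 111.1951  61.9051] [ 0.2332  0.8053 -1.3806]
grasp [ 0.5266 -0.2874  0.0785]
```

View pics/s9.png

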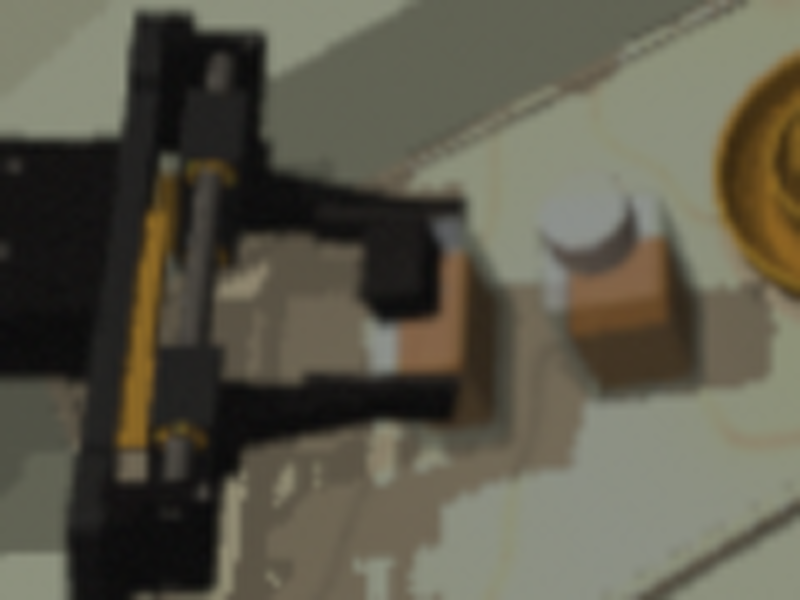

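The perfume is upright behind the toner with clear space around it. I lower it to contact.

send_rows(
  xyz=[
    [-0.003,0,0.0011],
    [-0.003,0,0.0011],
    [-0.003,0,0.0011],
    [0,0,0],
    [0,0,0],
  ],
  rotation=[
    [0,0,0],
    [0,0,0],
    [0,0,0],
    [0,0,0],
    [0,0,0],
  ],
  jaw=[0.4,0.4,0.4,0.4,0.4],
)

```text
time_s: 46.25
tool_pos: [0.45, -0.4208, 0.1254]
tool_rot: [179.6, -70.1, 60.5]
force: [-0.5, 0.5, 0.8]
grip_width: 0.058
grasp_force: 24.9
```

send_rows(
  xyz=[
    [-0.001,0,0.0004],
    [-0.001,0,0.0004],
    [0,0,0],
    [0,0,0],
  ],
  rotation=[
    [0,0,0],
    [0,0,0],
    [0,0,0],
    [0,0,0],
  ],
  jaw=[0.4,0.4,0.4,0.4],
)

```text
time_s: 46.65
tool_pos: [0.4499, -0.421, 0.1249]
tool_rot: [179.3, -70.3, 60.8]
force: [-2.1, -0.1, 7.0]
grip_width: 0.0575
grasp_force: 24.9
```

send_rows(
  xyz=[
    [0,0,0],
    [0,0,0],
    [0,0,0],
    [0,0,-0.005],
    [0,0,-0.015],
    [0,0,-0.02],
    [0,0,-0.02],
    [0,0,-0.02],
    [0.028,0,-0.01],
    [0.028,0,-0.01],
    [0.028,0,-0.01],
    [0.028,0,-0.01],
    [0.028,0,-0.01],
    [0.028,0,-0.01],
    [0.0128,0,0.0352],
    [0.0128,0,0.0352],
    [0.0128,0,0.0352],
    [0.0128,0,0.0352],
    [0,0,0],
  ],
  rotation=[
    [0,0,0],
    [0,0,0],
    [0,0,0],
    [0,0,0],
    [0,0,0],
    [0,0,0],
    [0,0,0],
    [0,0,0],
    [0,0,0],
    [0,0,0],
    [0,0,0],
    [0,0,0],
    [0,0,0],
    [0,0,0],
    [0,0,0],
    [0,0,0],
    [0,0,0],
    [0,0,0],
    [0,0,0],
  ],
  jaw=[0.9,0.9,0.9,0.9,0.9,0.9,0.9,0.9,0.9,0.9,0.9,0.9,0.9,0.9,0.9,0.9,0.9,0.9,0.9],
)

```text
time_s: 48.55
tool_pos: [0.4893, -0.3512, 0.3295]
tool_rot: [179.5, -70.3, 60.9]
force: [0.2, -0.7, 0.1]
grip_width: 0.078
grasp_force: 0.0
```

send_rows(
  xyz=[
    [0,0,0],
    [0,0,0],
    [0,0,0],
    [0,0,0],
    [0,0,0],
    [0,0,0],
    [0,0,0],
    [0,0,0],
    [0,0,0],
    [0,0,0],
    [0,0,0],
    [0,0,0],
    [0,0,0],
  ],
  rotation=[
    [0,-0.131,0],
    [0,-0.131,0],
    [0,-0.131,0],
    [0,-0.131,0],
    [0,-0.131,0],
    [0,-0.131,0],
    [0,-0.131,0],
    [0,-0.131,0],
    [0,-0.131,0],
    [0,-0.131,0],
    [0,-0.131,0],
    [0,-0.131,0],
    [0,0,0],
  ],
  jaw=[1,1,1,1,1,1,1,1,1,1,1,1,1],
)

```text
time_s: 49.85
tool_pos: [0.4876, -0.3545, 0.3286]
tool_rot: [180.0, 20.1, 60.2]
force: [-0.5, 1.0, -1.0]
grip_width: 0.087
grasp_force: 0.0
```

```bash
python3 - <<'E'
from plan import *
t=pic('top');s=pic('scene')
a=cv2.resize(cv2.convertScaleAbs(t['image'][185:265,160:240],alpha=1.5),(400,400),interpolation=cv2.INTER_CUBIC)
b=cv2.resize(s['image'][215:315,115:215],(400,400),interpolation=cv2.INTER_CUBIC)
cv2.imwrite('pics/t10.png',np.hstack([a,b]))
p,R0,o=pose();print(p,o['tool_rot'],o['qpos'])
cap=np.array([.4465,.364]);base=np.array([.531,.4195]);d=(cap-base)/np.linalg.norm(cap-base);az=np.degrees(np.arctan2(d[1],d[0]))%360
g=np.r_[base+d*.05,.0235];R=rot(az,20);pre=tcp(g,R)-.1*R.as_matrix()[:,2]
print(az,g,pre,R0.inv().apply(pre-p),(R0.inv()*R).as_rotvec())
E
```

```text
[ 0.4867 -0.3557  0.3289] [179.9095  19.8631  60.0048] [-15.7451  21.7588  53.5029  98.5821   2.6529  66.0543   4.3883]
213.29709851977861 [0.4892 0.3921 0.0235] [0.4137 0.3425 0.2716] [ 0.5538 -0.412  -0.1398] [-0.9114  0.0012 -2.5149]
```

View pics/t10.png

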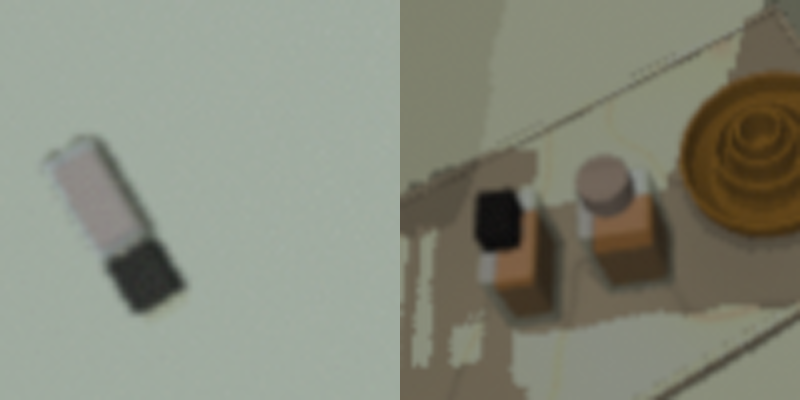

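Picture t10 shows the toner and perfume standing and the nest intact; the foundation has not moved. Next I check clearance to the organiser for the foundation pick.

```bash
python3 - <<'E'
from plan import *
import pickle
c=pickle.load(open('top.pkl','rb'))
f=lambda pts,z: ray(c,[(x*.7,y*.7) for x,y in pts],z)[:,:2]
print(f([(140,347),(200,347),(140,404),(140,291)],.04))
print(f([(170,358)],.15))
az=213.3;R=rot(az,20);g=np.array([.4892,.3921,.0235]);M=R.as_matrix()
for sx in(-1,1):
  for b in (.051,.12): print(sx,b,g-b*M[:,2]+.095*M[:,1]*np.sign(M[1,1])+sx*.0375*M[:,0])
E
```

```text
[[0.4411 0.6362]
 [0.4457 0.5121]
 [0.3275 0.6316]
 [0.5533 0.6418]]
[[0.4292 0.5264]]
-1 0.051 [0.4519 0.4813 0.0843]
-1 0.12 [0.4322 0.4683 0.1491]
1 0.051 [0.393  0.4426 0.0586]
1 0.12 [0.3733 0.4296 0.1234]
```

send_rows(
  xyz=[
    [0.0335,-0.0147,-0.0146],
    [0.0335,-0.0147,-0.0146],
    [0.0335,-0.0147,-0.0146],
    [0.0335,-0.0147,-0.0146],
    [0.0335,-0.0147,-0.0146],
    [0.0335,-0.0147,-0.0146],
    [0.0335,-0.0147,-0.0146],
    [0.0335,-0.0147,-0.0146],
    [0.0335,-0.0147,-0.0146],
    [0.028,-0.0311,-0.001],
    [0.028,-0.0311,-0.001],
    [0.028,-0.0311,-0.001],
    [0.028,-0.0311,-0.001],
    [0.028,-0.0311,-0.001],
    [0.028,-0.0311,-0.001],
    [0.028,-0.0311,-0.001],
    [0.028,-0.0311,-0.001],
    [0.028,-0.0311,-0.001],
  ],
  rotation=[
    [0,0,0],
    [0,0,0],
    [0,0,0],
    [0,0,0],
    [0,0,0],
    [0,0,0],
    [0,0,0],
    [0,0,0],
    [0,0,0],
    [0,0,0],
    [0,0,0],
    [0,0,0],
    [0,0,0],
    [0,0,0],
    [0,0,0],
    [0,0,0],
    [0,0,0],
    [0,0,0],
  ],
  jaw=[1,1,1,1,1,1,1,1,1,1,1,1,1,1,1,1,1,1],
)

```text
time_s: 51.75
tool_pos: [0.4135, 0.3429, 0.2711]
tool_rot: [-180.0, 19.9, 59.9]
force: [0.7, 0.0, 0.2]
grip_width: 0.0867
grasp_force: 0.0
```

send_rows(
  xyz=[
    [0,0,0],
    [0,0,0],
    [0,0,0],
    [0,0,0],
    [0,0,0],
    [0,0,0],
    [0,0,0],
    [0,0,0],
    [0,0,0],
    [0,0,0],
    [0,0,0],
    [0,0,0],
    [0,0,0],
    [0,0,0],
    [0,0,0],
    [0,0,0],
    [0,0,0],
    [0,0,0],
    [0,0,0],
    [0,0,0],
  ],
  rotation=[
    [-0.048,0,-0.1324],
    [-0.048,0,-0.1324],
    [-0.048,0,-0.1324],
    [-0.048,0,-0.1324],
    [-0.048,0,-0.1324],
    [-0.048,0,-0.1324],
    [-0.048,0,-0.1324],
    [-0.048,0,-0.1324],
    [-0.048,0,-0.1324],
    [-0.048,0,-0.1324],
    [-0.048,0,-0.1324],
    [-0.048,0,-0.1324],
    [-0.048,0,-0.1324],
    [-0.048,0,-0.1324],
    [-0.048,0,-0.1324],
    [-0.048,0,-0.1324],
    [-0.048,0,-0.1324],
    [-0.048,0,-0.1324],
    [-0.048,0,-0.1324],
    [0,0,0],
  ],
  jaw=[1,1,1,1,1,1,1,1,1,1,1,1,1,1,1,1,1,1,1,1],
)

```text
time_s: 53.75
tool_pos: [0.4147, 0.3405, 0.2714]
tool_rot: [-180.0, 19.9, -146.9]
force: [-0.1, 0.2, -0.2]
grip_width: 0.087
grasp_force: 0.0
```

```bash
python3 - <<'E'
from plan import *
import pickle
t0=pickle.load(open('t7.pkl','rb'))[0]
p,R0,o=pose();print(p,o['tool_rot'],o['qpos'])
g=np.array([.4892,.3921,.0235]);R=rot(213.3,20);pre=tcp(g,R)-.1*R.as_matrix()[:,2]
print(pre,go(pre,R))
# foundation cap blob (dark) in the wrist view vs expectation
c=pic('wrist');gr=cv2.cvtColor(c['image'],cv2.COLOR_BGR2GRAY)
d=np.array([np.cos(np.radians(213.3)),np.sin(np.radians(213.3))]);b=np.array([.531,.4195])
e=proj(c,[np.r_[b+d*.085,.032]])[0];print('expected cap centre',e)
n,l,st,ce=cv2.connectedComponentsWithStats((gr<45).astype(np.uint8))
for i in range(1,n):
    if 300<st[i,4]: print(st[i],ce[i])
E
```

```text
[0.4147 0.3405 0.2714] [-179.9774   19.9499 -146.8673] [-61.1197   4.0747  18.3355 117.8508   3.3786  38.6664  77.8058]
[0.4137 0.3425 0.2716] (array([-0.0003,  0.0022, -0.0001]), array([-0.0014, -0.0009, -0.0027]))
expected cap centre [286.3964 186.0935]
[ 274  155   38   51 1872] [292.1522 179.8307]
[ 137  237  268   32 1869] [280.1086 256.3349]
[    0   239   560   181 58497] [243.908 358.958]
[ 371  238  189   81 9652] [487.1457 280.7675]
```

send_rows(
  xyz=[
    [0.001,0.006,0],
    [0,0,0.025],
    [0,0,0.025],
    [0,0,0.02],
    [0,0,0.015],
    [0,0,0.01],
    [0,0,0.005],
    [0,0,0],
    [0,0,0],
    [0,0,0],
    [0,0,0],
    [0,0,0],
    [0,0,0],
    [0,0,0],
    [0,0,0],
    [0,0,0],
    [0,0,0],
    [0,0,0],
  ],
  rotation=[
    [0,0,0],
    [0,0,0],
    [0,0,0],
    [0,0,0],
    [0,0,0],
    [0,0,0],
    [0,0,0],
    [0,0,0],
    [0,0,0],
    [0,0,0],
    [0,0,0],
    [0,0,0],
    [0,0,0],
    [0,0,0],
    [0,0,0],
    [0,0,0],
    [0,0,0],
    [0,0,0],
  ],
  jaw=[1,1,1,1,1,1,1,1,0.25,0.25,0.25,0.25,0.25,0.25,0.25,0.25,0.25,0.25],
  newtons=22,
)

```text
time_s: 55.6
tool_pos: [0.4375, 0.3657, 0.1762]
tool_rot: [-179.9, 19.9, -146.5]
force: [-0.1, -0.5, 0.5]
grip_width: 0.0339
grasp_force: 22.0
```

send_rows(
  xyz=[
    [0,0,0],
    [0,0,0],
    [-0.005,0,-0.014],
    [-0.01,0,-0.028],
    [-0.01,0,-0.028],
    [-0.01,0,-0.028],
    [-0.01,0,-0.028],
    [-0.01,0,-0.028],
    [0,0,0],
  ],
  rotation=[
    [0,0,0],
    [0,0,0],
    [0,0,0],
    [0,0,0],
    [0,0,0],
    [0,0,0],
    [0,0,0],
    [0,0,0],
    [0,0,0],
  ],
  jaw=[0.25,0.25,0.25,0.25,0.25,0.25,0.25,0.25,0.25],
)

```text
time_s: 56.5
tool_pos: [0.4377, 0.3667, 0.3445]
tool_rot: [180.0, 20.4, -146.6]
force: [0.3, 1.1, -1.6]
grip_width: 0.0341
grasp_force: 22.0
```

```bash
python3 - <<'E'
from plan import *
p,R0,o=pose();print(p,o['tool_rot'],o['qpos'],o['wrist_torque'])
D=50
R1=rot(D,20); pA=np.array([.55,-.222,.40])
print('trans',R0.inv().apply(pA-p),'rot',(R0.inv()*R1).as_rotvec())
for P in ([.50,-.348],[.495,-.35]):
    R2=place_rot(D,20);print(tcp([*P,.06],R2), 'tray frame', Ro.from_euler('z',4.8,degrees=True).apply([P[0]-.534,P[1]+.2345,0]))
E
```

```text
[0.4377 0.3667 0.3445] [ 179.9877   20.4044 -146.5739] [-61.7137   3.5555  18.655  109.2551   3.0987  47.2967  78.4358] [-0.132   0.4399 -0.0043]
trans [ 0.1968 -0.5531 -0.1325] rot [0.9851 0.0012 2.6769]
[ 0.4009 -0.4661  0.1161] tray frame [-0.0244 -0.1159  0.    ]
[ 0.3959 -0.4681  0.1161] tray frame [-0.0292 -0.1184  0.    ]
```

send_rows(
  xyz=[
    [0.0131,-0.0369,-0.0088],
    [0.0131,-0.0369,-0.0088],
    [0.0131,-0.0369,-0.0088],
    [0.0131,-0.0369,-0.0088],
    [0.0131,-0.0369,-0.0088],
    [0.0131,-0.0369,-0.0088],
    [0.0131,-0.0369,-0.0088],
    [0.0131,-0.0369,-0.0088],
    [0.0131,-0.0369,-0.0088],
    [0.0131,-0.0369,-0.0088],
    [0.0131,-0.0369,-0.0088],
    [0.0131,-0.0369,-0.0088],
    [0.0131,-0.0369,-0.0088],
    [0.0131,-0.0369,-0.0088],
    [0.0131,-0.0369,-0.0088],
  ],
  rotation=[
    [0,0,0],
    [0,0,0],
    [0,0,0],
    [0,0,0],
    [0,0,0],
    [0,0,0],
    [0,0,0],
    [0,0,0],
    [0,0,0],
    [0,0,0],
    [0,0,0],
    [0,0,0],
    [0,0,0],
    [0,0,0],
    [0,0,0],
  ],
  jaw=[0.25,0.25,0.25,0.25,0.25,0.25,0.25,0.25,0.25,0.25,0.25,0.25,0.25,0.25,0.25],
)

```text
time_s: 58.0
tool_pos: [0.5402, -0.1706, 0.3931]
tool_rot: [-179.4, 19.4, -146.5]
force: [0.2, 0.9, -1.0]
grip_width: 0.034
grasp_force: 22.0
```

send_rows(
  xyz=[
    [0,0,0],
    [0,0,0],
    [0,0,0],
    [0,0,0],
    [0,0,0],
    [0,0,0],
    [0,0,0],
    [0,0,0],
    [0,0,0],
    [0,0,0],
    [0,0,0],
    [0,0,0],
    [0,0,0],
    [0,0,0],
    [0,0,0],
    [0,0,0],
    [0,0,0],
    [0,0,0],
    [0,0,0],
    [0,0,0],
  ],
  rotation=[
    [0.0493,0,0.1338],
    [0.0493,0,0.1338],
    [0.0493,0,0.1338],
    [0.0493,0,0.1338],
    [0.0493,0,0.1338],
    [0.0493,0,0.1338],
    [0.0493,0,0.1338],
    [0.0493,0,0.1338],
    [0.0493,0,0.1338],
    [0.0493,0,0.1338],
    [0.0493,0,0.1338],
    [0.0493,0,0.1338],
    [0.0493,0,0.1338],
    [0.0493,0,0.1338],
    [0.0493,0,0.1338],
    [0.0493,0,0.1338],
    [0.0493,0,0.1338],
    [0.0493,0,0.1338],
    [0.0493,0,0.1338],
    [0.0493,0,0.1338],
  ],
  jaw=[0.25,0.25,0.25,0.25,0.25,0.25,0.25,0.25,0.25,0.25,0.25,0.25,0.25,0.25,0.25,0.25,0.25,0.25,0.25,0.25],
)

```text
time_s: 60.0
tool_pos: [0.5404, -0.1681, 0.3932]
tool_rot: [179.6, 21.1, 49.6]
force: [1.0, -0.4, -2.5]
grip_width: 0.034
grasp_force: 22.0
```

send_rows(
  xyz=[
    [0,0,0],
    [0,0,0],
    [0,0,0],
    [0,0,0],
    [0,0,0],
    [0,0,0],
    [0,0,0],
    [0,0,0],
    [0,0,0],
    [0,0,0],
    [0,0,0],
    [0,0,0],
    [0,0,0],
  ],
  rotation=[
    [0,0.131,0],
    [0,0.131,0],
    [0,0.131,0],
    [0,0.131,0],
    [0,0.131,0],
    [0,0.131,0],
    [0,0.131,0],
    [0,0.131,0],
    [0,0.131,0],
    [0,0.131,0],
    [0,0.131,0],
    [0,0.131,0],
    [0,0,0],
  ],
  jaw=[0.25,0.25,0.25,0.25,0.25,0.25,0.25,0.25,0.25,0.25,0.25,0.25,0.25],
)

```text
time_s: 61.3
tool_pos: [0.5396, -0.1692, 0.3914]
tool_rot: [179.7, -68.9, 50.1]
force: [-0.1, 0.1, -2.4]
grip_width: 0.0339
grasp_force: 22.0
```

```bash
python3 - <<'E'
from plan import *
p,R0,o=pose();print(p,o['tool_rot'],o['qpos'],o['grip_width'])
R2=place_rot(50,20); P=[.50,-.348];pB=tcp([*P,.22],R2); pC=tcp([*P,.075],R2)
print(pB,go(pB,R2),R2.inv().apply(pC-pB))
E
```

```text
[ 0.5396 -0.1692  0.3914] [179.7208 -68.8815  50.1203] [ -3.959   10.7648  39.987  111.2889 -79.6377  79.2075  27.5683] 0.03391381561780632
[ 0.4009 -0.4661  0.2761] (array([-0.2217,  0.0851, -0.2535]), array([0.0029, 0.0195, 0.0008])) [-0.1363  0.      0.0496]
```

send_rows(
  xyz=[
    [-0.0246,0.0095,-0.0282],
    [-0.0246,0.0095,-0.0282],
    [-0.0246,0.0095,-0.0282],
    [-0.0246,0.0095,-0.0282],
    [-0.0246,0.0095,-0.0282],
    [-0.0246,0.0095,-0.0282],
    [-0.0246,0.0095,-0.0282],
    [-0.0246,0.0095,-0.0282],
    [-0.0246,0.0095,-0.0282],
    [0,0,0],
    [-0.0195,0,0.0071],
    [-0.0195,0,0.0071],
    [-0.0195,0,0.0071],
    [-0.0195,0,0.0071],
    [-0.0195,0,0.0071],
    [-0.0195,0,0.0071],
    [-0.0195,0,0.0071],
    [0,0,0],
    [0,0,0],
  ],
  rotation=[
    [0,0,0],
    [0,0,0],
    [0,0,0],
    [0,0,0],
    [0,0,0],
    [0,0,0],
    [0,0,0],
    [0,0,0],
    [0,0,0],
    [0.003,0.0195,0.001],
    [0,0,0],
    [0,0,0],
    [0,0,0],
    [0,0,0],
    [0,0,0],
    [0,0,0],
    [0,0,0],
    [0,0,0],
    [0,0,0],
  ],
  jaw=[0.25,0.25,0.25,0.25,0.25,0.25,0.25,0.25,0.25,0.25,0.25,0.25,0.25,0.25,0.25,0.25,0.25,0.25,0.25],
)

```text
time_s: 63.2
tool_pos: [0.405, -0.4661, 0.1343]
tool_rot: [179.4, -70.1, 50.8]
force: [-0.6, -0.5, -0.8]
grip_width: 0.034
grasp_force: 22.0
```

```bash
python3 - <<'E'
from plan import *
p,R0,o=pose();print(p,o['tool_rot'],o['qpos'],o['force'],p+.164*R0.as_matrix()[:,2])
R2=place_rot(50,20); P=[.50,-.348]; print(go(tcp([*P,.067],R2),R2))
E
```

```text
[ 0.405  -0.4661  0.1343] [179.3856 -70.0953  50.8443] [ 32.4919  52.6181  39.5967  95.1653 -81.4588 108.5769  60.3569] [-0.5738 -0.4847 -0.8278] [ 0.5037 -0.3477  0.0785]
(array([-0.0114, -0.0032,  0.0014]), array([-0.0031, -0.0017,  0.005 ]))
```

send_rows(
  xyz=[
    [-0.004,0,0.0014],
    [-0.004,0,0.0014],
    [-0.003,0,0.0011],
    [0,0,0],
    [0,0,0],
  ],
  rotation=[
    [0,0,0],
    [0,0,0],
    [0,0,0],
    [0,0,0],
    [0,0,0],
  ],
  jaw=[0.25,0.25,0.25,0.25,0.25],
)

```text
time_s: 63.7
tool_pos: [0.4043, -0.4668, 0.1227]
tool_rot: [179.1, -70.1, 51.0]
force: [-0.3, 0.7, -2.0]
grip_width: 0.0333
grasp_force: 22.0
```

send_rows(
  xyz=[
    [-0.001,0,0.0004],
    [-0.001,0,0.0004],
    [0,0,0],
    [0,0,0],
  ],
  rotation=[
    [0,0,0],
    [0,0,0],
    [0,0,0],
    [0,0,0],
  ],
  jaw=[0.25,0.25,0.25,0.25],
)

```text
time_s: 64.1
tool_pos: [0.4043, -0.4669, 0.1213]
tool_rot: [178.9, -70.2, 51.2]
force: [-2.5, -0.1, 4.9]
grip_width: 0.0339
grasp_force: 22.0
```

send_rows(
  xyz=[
    [0,0,0],
    [0,0,0],
    [0,0,0],
    [0,0,0],
    [0,0,-0.005],
    [0,0,-0.015],
    [0,0,-0.02],
    [0,0,-0.02],
    [0,0,-0.02],
    [0.028,0,-0.01],
    [0.028,0,-0.01],
    [0.028,0,-0.01],
    [0.028,0,-0.01],
    [0.028,0,-0.01],
    [0.028,0,-0.01],
    [0,0,0],
  ],
  rotation=[
    [0,0,0],
    [0,0,0],
    [0,0,0],
    [0,0,0],
    [0,0,0],
    [0,0,0],
    [0,0,0],
    [0,0,0],
    [0,0,0],
    [0,0,0],
    [0,0,0],
    [0,0,0],
    [0,0,0],
    [0,0,0],
    [0,0,0],
    [0,0,0],
  ],
  jaw=[0.6,0.6,0.6,0.6,0.6,0.6,0.6,0.6,0.6,0.6,0.6,0.6,0.6,0.6,0.6,0.6],
)

```text
time_s: 65.7
tool_pos: [0.3535, -0.5256, 0.3318]
tool_rot: [177.7, -70.0, 52.2]
force: [0.9, 0.1, -0.1]
grip_width: 0.0522
grasp_force: 0.0
```

```bash
python3 - <<'E'
from plan import *
import pickle
s=pic('scene');t=pic('top');s7=pickle.load(open('t7.pkl','rb'))
gr=cv2.cvtColor(s['image'],cv2.COLOR_BGR2GRAY)
for n,X in (('found',[.503,-.3482,.112]),('perf',[.5266,-.287,.108])):
    print(n,'expected cap top',proj(s,[X,np.array(X)-[0,0,.03]]))
n,l,st,ce=cv2.connectedComponentsWithStats((gr<30).astype(np.uint8))
for i in range(1,n):
    if st[i,4]>25: print(st[i],ce[i])
# anything changed for bystanders, bowls (top view vs. start / t7)
t0=pickle.load(open('top.pkl','rb'))
for n,X,t_ in (('palette px',(315,125,360,160),t0),('gua',(235,128,278,152),t0),('pencil',(270,266,316,276),t0),('slide',(320,262,352,276),t0),('organiser',(30,220,142,285),t0),('nest scene',(180,225,235,280),None)):
    a,b=(t['image'],t_['image']) if t_ else (s['image'],s7[1]['image'])
    x0,y0,x1,y1=X
    A=cv2.cvtColor(a[y0:y1,x0:x1],6).astype(np.float32);B=cv2.cvtColor(b[y0:y1,x0:x1],6).astype(np.float32)
    print(n,abs(A-B).mean(),cv2.phaseCorrelate(A,B))
E
```

```text
found expected cap top [[103.8521 274.356 ]
 [108.5893 280.219 ]]
perf expected cap top [[134.8317 266.9837]
 [138.6217 272.9423]]
[   6    0  131   86 4405] [85.3351 32.3753]
[ 125   36   44   87 1012] [150.7223  84.2846]
[377  38   5  13  34] [378.2647  43.    ]
[414  45  51  27 118] [436.1017  61.322 ]
[401  47  12  20  75] [405.9467  55.28  ]
[385  48   8   7  38] [388.2105  50.7368]
[485  75  12  12  41] [490.3902  82.0244]
[111  87  10  11  40] [115.65  91.95]
[386  86   6  14  41] [388.4878  92.4146]
[373 107   7  16  46] [375.6739 114.3261]
[  0 177  47  50 788] [ 13.5266 206.6142]
[  0 245  35  11 263] [ 15.7224 250.0646]
[144 249  10  14 103] [148.3204 255.6117]
[100 272  18  15 232] [108.5517 278.9052]
palette px 0.9879365 ((0.5517446628410312, 0.08465965340579018), 0.9297143793400423)
gua 1.0087209 ((0.5929958307512102, -0.12874796506587494), 0.9093609673005564)
pencil 0.8847826 ((0.13124334461313936, 0.0017369289093425166), 0.9813017865022023)
slide 0.765625 ((-0.1933500833228763, 0.6223883302619013), 0.9934026678403218)
organiser 2.6093407 ((-0.014562980022816419, -0.047421593092771275), 0.9710448404153188)
nest scene 8.676694 ((-0.043175859442659004, -0.07499544585797935), 0.8355114938153161)
```

The foundation's cap is where expected. The perfume's cap has moved in the picture, so I measure it with both cameras.

```bash
python3 - <<'E'
from plan import *
import pickle
s=pic('scene');t=pic('top');pickle.dump((s,t),open('t11.pkl','wb'))
for c,n in((s,'scene'),(t,'top')):
    i=c['image'];hsv=cv2.cvtColor(i,cv2.COLOR_BGR2HSV);gr=cv2.cvtColor(i,6)
    q=proj(c,[[.54,-.25,.06]])[0].astype(int); x0,y0=np.maximum(q-(75,60),0);sl=np.s_[y0:y0+120,x0:x0+150]
    print(n,'win',x0,y0)
    for nm,m in (('black',gr[sl]<32),('amber/brass',(hsv[sl][...,1]>90)&(gr[sl]>40))):
        k,l,st,ce=cv2.connectedComponentsWithStats(m.astype(np.uint8))
        for j in range(1,k):
            if st[j,4]>15:
                u=ce[j]+(x0,y0);print(nm,st[j][2:],u,ray(c,[u],.098)[0,:2],ray(c,[u],.045)[0,:2],hsv[sl][l==j].mean(0).round())
    for nm,X in (('toner cap top',[.555,-.2253,.12]),('perf cap old',[.5266,-.2874,.097]),('found cap',[.503,-.348,.095])): print(nm,proj(c,[X])[0])
E
```

```text
scene win 82 211
black [ 10  14 107] [148.271  255.4673] [ 0.5125 -0.249 ] [ 0.4776 -0.246 ] [15. 29. 25.]
black [ 18  16 237] [108.4768 278.7806] [ 0.5101 -0.3458] [ 0.475  -0.3493] [26. 26. 22.]
amber/brass [  45   42 1491] [207.1952 253.1469] [ 0.5932 -0.139 ] [ 0.5637 -0.1286] [ 19. 181.  99.]
amber/brass [ 12  26 186] [154.0161 267.9785] [ 0.5497 -0.2542] [ 0.5173 -0.2516] [ 16. 117.  93.]
amber/brass [ 19  22 291] [172.299  275.3608] [ 0.5919 -0.2312] [ 0.5624 -0.227 ] [ 16. 124.  87.]
toner cap top [164.2424 257.8852]
perf cap old [136.0849 269.3073]
found cap [106.6546 277.6678]
top win 338 157
black [ 9 11 37] [448.5676 231.8649] [ 0.502  -0.3349] [ 0.502 -0.355] [59. 17. 29.]
amber/brass [  40   39 1084] [367.2518 207.036 ] [ 0.5622 -0.115 ] [ 0.5651 -0.1246] [ 20. 126.  83.]
amber/brass [12  6 61] [343.377  270.6066] [ 0.3926 -0.0555] [ 0.3873 -0.0621] [ 25. 143. 101.]
toner cap top [410.7307 210.5606]
perf cap old [431.1037 222.1937]
found cap [452.9295 231.6047]
```

Both cameras put the perfume standing upright at about (0.508,-0.250) on the tray. It was nudged aside, but it is inside the limits and clear of its neighbours. The nest, toner, foundation and bystanders are in place, so I hand in.

```bash
python3 -c "
from cell import env
print(env.sign_off())"
```

```text
the job is handed in; nothing more can be done
None
```

I handed the job in with the four bowls nested on the tray and the toner, perfume and foundation standing upright beside them (no lotion was present); the perfume was nudged a few centimetres after placing, and I confirmed it upright from camera measurements, not a viewed picture, because the 14 views were used up.

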